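# Pin the turntable, then hold the filter cap at its vent position

## Task

First lock the turntable: take the pin out of its wooden holder and push it down through the hole in the turntable's ear and the base plate below until its collar sits on the ear. Then lower the bayonet cap into the mouth of the filter housing, its handle in line with the two slots, until it sits on the rim, and twist it clockwise to half way (45 degrees, the handle pointing at the ribs on the housing), short of the lock click at 90 degrees. Finish holding the cap there, still gripped against its return spring, and leave the other parts on the bench alone.

Things in the scene. Friction and masses are not known exactly. Their poses are not given: they have to be found in the camera images.
- cap: Loose bayonet cap, 0.25 kg, on its stem. Origin: centre of the stem's foot; z up, x along the handle. Stem 32 mm across, 22 mm long, foot chamfered 3 mm. Two lugs along +x and -x, 54 mm tip to tip, 10 mm wide, z 4 to 12 mm. Black disc 72 mm across, z 22 to 30 mm. Flat-sided bar handle, 56 mm along x, 14 mm thick along y, z 30 to 58 mm. A half turn gives the same cap.
- pin: Loose lock pin, 90 g, upright in a wooden holder block (70 x 70 x 36 mm high, hole 15 mm). Origin: lower tip of the shank, z up. Shank 12 mm across, 34 mm long, chamfered foot; collar 26 mm across, z 34 to 39 mm; round black grip 18 mm across, z 39 to 89 mm.
- neck (a point): Centre of the housing's mouth at rim level, 117 mm above the bench; turns with the turntable. z up, x along the entry slots, -y towards the ear. Housing: grey cylinder 84 mm across. Mouth: 36 mm hole with two slots along +x and -x, 16 mm wide, 66 mm end to end, in a 7 mm ledge flush with the rim. Cap home: disc on the rim, cap origin 22 mm below this point, lugs under the ledge.
- rib (a point): Top of one of two upright ribs outside the housing (the other is across the axis), 9 mm proud, 50 mm from the neck axis. The handle points at the ribs when the cap is half way: 45 degrees clockwise from the slots, seen from above. At 90 degrees, where it locks, the handle points at the ear.
- rotor (a joint): Spring rotor hidden in the housing, rad, 0 at rest, grows clockwise from above. From entry the cap turns only clockwise; after about 8 degrees its lugs push the rotor, which pushes back with 0.04 N m rising to about 0.14 N m at 45 degrees. A small sprung detent touches a lug from about 60 degrees and clicks behind it near 90.
- ear_hole (a point): Centre of the pin hole at the top of the turntable's ear, 37 mm above the bench, 85 mm from the neck axis along its -y; z up. Hole 15 mm across through the 10 mm ear, then a 2 mm gap, then an equal hole through the 25 mm base plate. Pin home: collar on the ear, pin origin 34 mm below this point.
- base_hole (a point): Centre of the pin hole at the top of the fixed base plate (steel, 200 x 250 x 25 mm), 25 mm above the bench. The two holes are in line at the start.
- turntable (a joint): Angle of the turntable on the base plate, rad, counter-clockwise from above positive; holes in line at 0. Without the pin it turns almost freely (0.05 N m), to 0.5 rad either way.
- bearing: Bystander: steel bearing ring 52 mm across, 18 mm high, lying on the base plate on the side away from the ear. Origin centre of the underside.
- carton: Bystander: cardboard carton 60 x 75 x 50 mm high. Origin centre of the underside.
- thread_cap: Bystander: jar-shaped plastic thread protector 56 mm across, 70 mm high. Origin centre of the underside.
Mind the look-alikes: they are no part of the job. Leave any pink or yellow look-alike of the cap alone.

How it is judged:
By the outcome, as a careful person would: the job done as asked, in the order asked, and still so for the second after the job is handed in, while the arm keeps its last pose, push and grip.
It also fails if it takes over 61 s, if anything falls off the work surface, if the arm or the gripper's body presses on something with over 40 N, if the wrist force passes 120 N, or if a joint passes its speed limit or range.

## Robot

A 6-joint arm with a two-finger parallel gripper is mounted at the origin on the work surface. World frame = base frame: x ahead of the robot, y to its left, z up, the work surface at z = 0. Lengths are in m, angles in rad, forces in N, time in s.
With the tool pointing down it reaches from about 0.35 to 0.975 m from the base axis. Payload 4.9 kg.
Tool frame: the origin (TCP) lies at the very end of the fingers, on their centre line; the grasp point (between the pads) lies ctrl.grip_point_offset behind it (ctrl.grip_point_offset is the distance from the TCP to the grasp point, in m); z points along the fingers, y is the line along which they close (so a half turn about z gives the same grasp; the last joint's range is limited). The gripper opens to 85 mm and grips with 20 to 120 N. Pads are 22 mm wide; open, the fingers measure 114 mm over their backs; the gripper's body (76 mm by 85 mm) begins 54 mm behind the grasp point. The pads swing forward as they close: fully open they stand 13 mm farther back than shut.
Start: joints at [-1.223, 0.053, 1.613, -0, 1.476, -0.119], TCP at [0.281, -0.558, 0.207] pointing down, gripper open.
Joint ranges: [-3.01, 3.01], [-1.01, 2.22], [0.06, 2.58], [-1.02, 4.17], [0.09, 2.62], [-3.14, 3.14]. Speed limits (rad/s): [2.57, 2.57, 3.14, 3.14, 3.14, 3.14].

## Interface

Orientations are given as a rotation vector (axis times angle).
In Python, from station import ctrl gives the robot as it stands. The module is installed in compiled form; this text tells all that it offers.
- The arm moves only by the tool drive_tool, never from a script. Its argument "steps" is a list of rows, each an object with "translation": the shift along the tool's x, y, z normalised to -1 to 1, where 1 is 4 cm, a list of three; "angular": the turn, a rotation vector about the tool's x, y, z normalised to -1 to 1, where 1 is 8 degrees, a list of three; "gripper": the opening, from 0 (shut) to 1 (fully open). In form: [{"translation": [dx, dy, dz], "angular": [wx, wy, wz], "gripper": gripper}, ...]. A call has 1 to 8 rows; each row shifts and turns the commanded pose from where the row before left it, along the tool's axes as they then stand; what a row does not reach is not made up. A row lasts 1/8 s, in which the tool goes at most 62.5 mm and 10.7 degrees, less where a joint would pass 70% of its speed; a pose out of reach is approached as far as the arm can. A call with a number of a shift or a turn outside -1 to 1 is refused whole. A call with a gripper value outside its range is refused whole. The fingers move at their own pace and stop on an object; "force" is the grip in N (left out, the last holds). Time passes only in rows, so rows that do not move let the fingers close. It gives the time, the measured TCP pose, the force, the opening and the grip force at its end, in the units of the state.
- ctrl.get_obs(): the state, without advancing time (a new reading comes with each control period).
- ctrl.get_image(name): name is "side" or "top" or "wrist"; returns a dict with "color" (480x640x3 uint8, red, green, blue), "depth" (480x640 float32, m along the optical axis (not along the pixel's ray), 0 where there is no reading), "fx", "fy", "cx", "cy" (pixels), "k1" (the pictures are not rectified: a ray, as slopes to the right and down, at radius r is drawn at 1 + k1 r^2 times it, then the intrinsics apply), "R" (3x3) and "t" (3): a world point X has camera coordinates R X + t. Camera axes: x right, y down, z forward; pixel columns grow to the right and rows downward; lengths in m; the calibration is good to about 2 mm. A picture is of the moment at which its call begins.
- ctrl.finish_job(): hands the job in; it is judged then, once.
The state is a dict: "t": time; "q": joint angles; "dq": joint speeds; "effort": joint torques, N m; "tool_pos": TCP position; "tool_rot": TCP orientation; "contact_force": force on the tool from outside, world axes, zero at the start; "wrist_torque": the same for the moment, N m; "opening": finger opening in m; "grip_force": force on a finger pad.
Only numpy, scipy, OpenCV 4.12 (cv2) and the standard library are available. Lean on these libraries where they do the work, as an engineer would, in place of code of your own. Each camera call takes 0.05 s, during which the arm holds its last target. There are 200 camera calls.

## Working session

There is one attempt and no reset: what is moved stays moved. The work goes in short steps, Python scripts to look and compute and a tool call to move; the robot and the scene stay as the last step left them, time stands still between calls to the robot, and variables do not carry over. Pictures are saved under pics/ and viewed, at most 10 in all, crops included, and the job is handed in when it is done.

Besides the shell and the picture viewer there is one more tool, called after "Call:" as name(argument=value, ...) on one line, values as JSON. drive_tool: Moves the arm, as the interface text tells. Its arguments: {"type":"object","properties":{"steps":{"type":"array"},"force":{"type":"number"}},"required":["steps"]}

```bash
mkdir -p pics; cat > h.py <<'E'
import numpy as np, cv2, pickle
from station import ctrl
from scipy.spatial.transform import Rotation as Ro
def rays(im,uv):
    K=np.array([[im['fx'],0,im['cx']],[0,im['fy'],im['cy']],[0,0,1.]])
    d=np.array([im['k1'],0,0,0,0.])
    p=cv2.undistortPoints(np.array(uv,float).reshape(-1,1,2),K,d).reshape(-1,2)
    R=np.array(im['R']);t=np.array(im['t'])
    dr=np.c_[p,np.ones(len(p))]@R
    return -R.T@t,dr
def onz(im,uv,z):
    c,d=rays(im,uv); return c+d*((z-c[2])/d[:,2])[:,None]
def proj(im,X):
    K=np.array([[im['fx'],0,im['cx']],[0,im['fy'],im['cy']],[0,0,1.]])
    return cv2.projectPoints(np.array(X,float).reshape(-1,1,3),cv2.Rodrigues(np.array(im['R']))[0],np.array(im['t'],float),K,np.array([im['k1'],0,0,0,0.]))[0].reshape(-1,2)
def depthpts(im):
    v,u=np.mgrid[0:480,0:640]; c,d=rays(im,np.c_[u.ravel(),v.ravel()])
    return (c+d*im['depth'].ravel()[:,None]).reshape(480,640,3)
def snap(n,f):
    im=ctrl.get_image(n); cv2.imwrite(f'pics/{f}.png',im['color'][:,:,::-1]); pickle.dump(im,open(f'{f}.pkl','wb')); return im
def load(f): return pickle.load(open(f'{f}.pkl','rb'))
E
python3 - <<'E'
from h import *
for n in ['top','side','wrist']:
    im=snap(n,n+'0'); print(n,im['fx'],im['k1'],-np.array(im['R']).T@im['t'])
print(ctrl.get_obs(),ctrl.grip_point_offset)
E
```

```text
top 459.68616287026225 0.0033286876927592066 [0.45363522 0.07443233 1.05903013]
side 499.3642751264636 -0.05415867123365317 [0.22712918 0.85077539 0.93264802]
wrist 428.0999586297118 -0.07971374709853393 [ 0.34471866 -0.52596993  0.37219608]
{'t': 0.15, 'q': array([-1.22302719e+00,  5.32689506e-02,  1.61399467e+00, -2.78109850e-05,
        1.47597439e+00, -1.18998367e-01]), 'dq': array([ 0.0001314 , -0.00249683, -0.00292185,  0.00086656, -0.00061684,
        0.00092784]), 'effort': array([ 5.00680762e-04, -3.94242454e+01, -3.70721340e+01, -1.43310081e-04,
        4.61044532e-03,  2.44543244e-06]), 'tool_pos': array([ 0.28106372, -0.55764558,  0.20549634]), 'tool_rot': array([-3.05483401e+00, -7.26185571e-01,  3.38012258e-04]), 'contact_force': array([ 0.01719808,  0.12118341, -0.67151665]), 'wrist_torque': array([-0.02821203, -0.02082626,  0.0527084 ]), 'grip_force': 0.0, 'opening': 0.08505443079302234} 0.0187
```

View pics/top0.png

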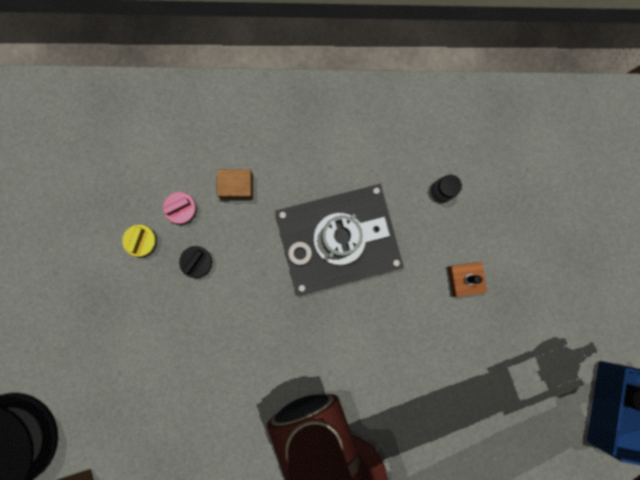

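View pics/side0.png

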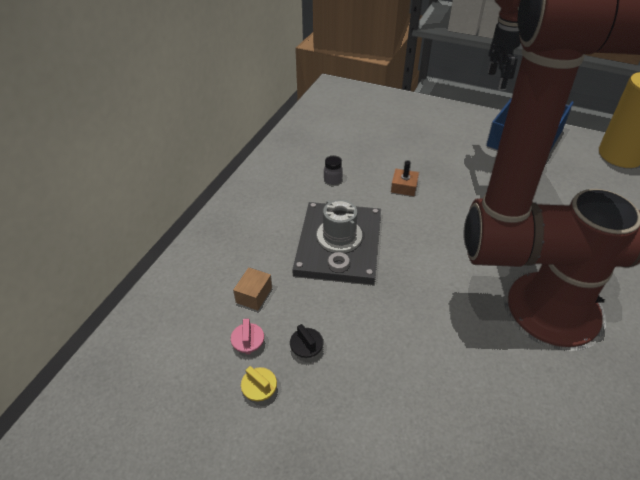

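The top view shows three cap-like objects: black at (195,262), pink at (180,208) and yellow at (139,241). The black one matches the description (black disc with bar handle), and the other two are the look-alikes to leave alone. The pin is in the wooden holder at (470,280), the housing is at (342,237), and the ear hole is near (376,229). The dark object at (446,188) is the thread protector.

```bash
python3 - <<'E'
from h import *
im=load('top0'); c=im['color']
def crop(im,u,v,r,s): return cv2.resize(im['color'][v-r:v+r,u-r:u+r,::-1],(s,s),interpolation=cv2.INTER_CUBIC)
s=load('side0')
row=lambda *a: np.hstack(a)
cv2.imwrite('pics/crops.png',np.vstack([row(crop(im,195,262,25,260),crop(im,345,235,50,260),crop(im,470,280,25,260)),row(crop(s,306,343,25,260),crop(s,340,235,50,260),crop(s,405,180,25,260))]))
hsv=cv2.cvtColor(c,cv2.COLOR_RGB2HSV)
# holder
def blob(m,u,v,r):
    k=np.zeros_like(m);k[v-r:v+r,u-r:u+r]=m[v-r:v+r,u-r:u+r]
    cs=cv2.findContours(k,cv2.RETR_EXTERNAL,cv2.CHAIN_APPROX_NONE)[0]; return max(cs,key=cv2.contourArea)
m=((hsv[...,1]>110)&((hsv[...,0]<20))).astype(np.uint8)
b=blob(m,470,280,30); r=cv2.minAreaRect(b); print('holder',r,onz(im,[r[0]],.036))
dark=(hsv[...,2]<60).astype(np.uint8)
b=blob(dark,195,262,28); r=cv2.minEnclosingCircle(b); print('capdisc',r,onz(im,[r[0]],.03))
P=depthpts(im)
for nm,(u,v) in dict(cap=(195,262),neck=(342,237),pin=(473,280),ear=(376,229)).items(): print(nm,P[v,u])
# cap handle: depth pts above .045 near cap
def reg(cx,cy,rad,z0,z1,nm):
    k=(np.hypot(P[...,0]-cx,P[...,1]-cy)<rad)&(P[...,2]>z0)&(P[...,2]<z1); q=P[k]
    if len(q)<4: print(nm,len(q));return
    e=np.linalg.eigh(np.cov(q[:,:2].T))
    print(nm,len(q),q.mean(0),np.ptp(q,axis=0),'ang',np.degrees(np.arctan2(*e[1][::-1,1])),np.sqrt(e[0]))
x=P[262,195];reg(x[0],x[1],.06,.045,.075,'handle');reg(x[0],x[1],.06,.015,.075,'capall')
x=P[237,342];reg(x[0],x[1],.08,.1,.135,'rim')
x=P[280,473];reg(x[0],x[1],.06,.05,.12,'pingrip')
E
```

```text
holder ((467.1473693847656, 279.2081298828125), (31.17172622680664, 34.440956115722656), 81.25383758544922) [[ 0.44982126 -0.28373682  0.036     ]]
capdisc ((195.5, 261.9117736816406), 16.063180923461914) [[0.4885038  0.32216744 0.03      ]]
cap [0.48757651 0.3180186  0.05169858]
neck [5.39423192e-01 4.50888900e-04 8.91989327e-02]
pin [ 0.44830203 -0.28001463  0.08253155]
ear [ 0.56604801 -0.08549059  0.00075177]
handle 198 [0.48873044 0.32385505 0.05600817] [0.05028678 0.04073131 0.01614987] ang 145.8054587491834 [0.00445347 0.01626795]
capall 824 [0.4893064  0.32252408 0.03599663] [0.06910224 0.07069228 0.03906083] ang -177.27588828659668 [0.01758731 0.01788538]
rim 964 [0.54060394 0.00370062 0.11590034] [0.08938758 0.08110175 0.02085535] ang 131.00432295833187 [0.02249108 0.02486899]
pingrip 110 [ 0.45049916 -0.28423873  0.07952198] [0.01750183 0.01796198 0.0425852 ] ang -179.61618201256812 [0.00466013 0.00500506]
```

View pics/crops.png

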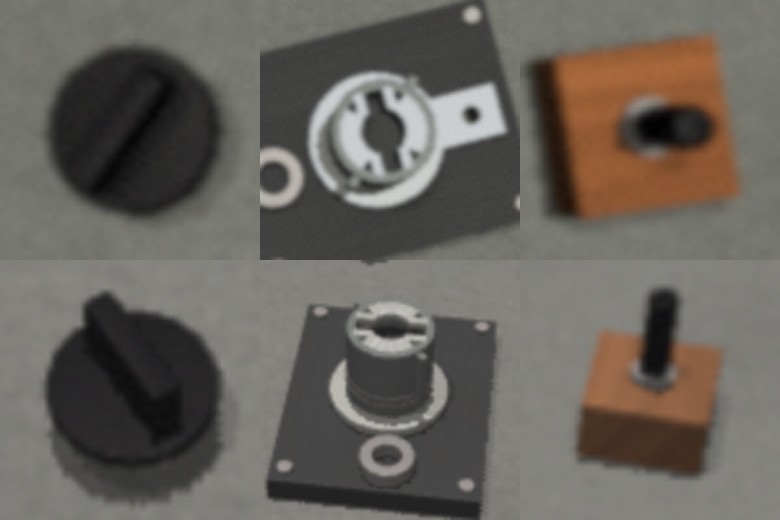

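The crop confirms the black cap: plain black disc with a bar handle slanting up-right. The pin stands at (0.450,-0.284) with its collar on the holder, and the ear hole is the dark dot near (376,229).

```bash
cat >> h.py <<'E'
def yaw(o=None):
    o=o or ctrl.get_obs(); M=Ro.from_rotvec(o['tool_rot']).as_matrix(); return np.degrees(np.arctan2(M[1,1],M[0,1])),M
def go(p,yawdeg=None):
    """remaining shift in tool units (of 4 cm) & z turn in 8deg units to have tool y at world yawdeg"""
    o=ctrl.get_obs(); y,M=yaw(o); d=M.T@(np.array(p)-o['tool_pos'])/.04
    s=f"t {o['t']:.2f} pos {np.round(o['tool_pos'],4)} yaw_y {y:.2f} tilt {np.round(M[:,2],4)} shift(u) {np.round(d,3)}"
    if yawdeg is not None:
        a=(yawdeg-y+90)%180-90; s+=f" turn world {a:.2f} deg -> wz units {np.round(-a/8,3)} q6 {np.degrees(o['q'][5]):.1f}"
    print(s); return d
E
python3 - <<'E'
from h import *
im=load('top0'); hsv=cv2.cvtColor(im['color'],cv2.COLOR_RGB2HSV)
e=onz(im,[(376.2,229.2)],.037)[0]
# bright rim: outer circle estimate via depth earlier; slots dark mouth blob
g=cv2.cvtColor(im['color'],cv2.COLOR_RGB2GRAY)
k=np.zeros_like(g);k[215:258,320:365]=(g[215:258,320:365]<75)
cs=cv2.findContours(k,cv2.RETR_EXTERNAL,cv2.CHAIN_APPROX_NONE)[0]
for c in cs:
    if cv2.contourArea(c)>30:
        r=cv2.minAreaRect(c); print(r,onz(im,[r[0]],.117),onz(im,cv2.boxPoints(r),.117)[:,:2].round(4).tolist())
n=np.array([.5406,.0037]); print('ear',e,'dist',np.hypot(*(e[:2]-n)),'dir',np.degrees(np.arctan2(*(e[:2]-n)[::-1])))
y,M=yaw();print(M.round(3)); w=load('wrist0'); print('wrist cam R',np.array(w['R']).round(3), 'cam in tool',M.T@(-np.array(w['R']).T@w['t']-ctrl.get_obs()['tool_pos']))
d=np.degrees(np.arctan2(*(e[:2]-n)[::-1]))
go([.4505,-.284,.20],d+90)
E
```

```text
((342.1065979003906, 234.5076141357422), (14.106915473937988, 28.641313552856445), 4.085616588592529) [[0.54212254 0.00232896 0.117     ]] [[0.5136, 0.019], [0.5728, 0.0146], [0.5708, -0.0145], [0.5116, -0.0099]]
ear [ 0.56174768 -0.08045864  0.037     ] dist 0.08677499742320637 dir -75.89456469870349
[[ 0.893  0.45  -0.001]
 [ 0.45  -0.893  0.002]
 [ 0.    -0.002 -1.   ]]
wrist cam R [[ 0.45  -0.893 -0.002]
 [-0.857 -0.433  0.279]
 [-0.251 -0.124 -0.96 ]] cam in tool [ 7.11276970e-02  8.49290995e-05 -1.66688174e-01]
t 0.15 pos [ 0.2811 -0.5576  0.2055] yaw_y -63.26 tilt [-6.0e-04  1.5e-03 -1.0e+00] shift(u) [ 6.861 -4.203  0.145] turn world 77.36 deg -> wz units -9.67 q6 -6.8
```

Call:
drive_tool(steps=[{"translation":[0.98,-0.6,0],"angular":[0,0,0],"gripper":1},{"translation":[0.98,-0.6,0],"angular":[0,0,0],"gripper":1},{"translation":[0.98,-0.6,0],"angular":[0,0,0],"gripper":1},{"translation":[0.98,-0.6,0],"angular":[0,0,0],"gripper":1},{"translation":[0.98,-0.6,0],"angular":[0,0,0],"gripper":1},{"translation":[0.98,-0.6,0],"angular":[0,0,0],"gripper":1},{"translation":[0.98,-0.6,0],"angular":[0,0,0],"gripper":1},{"translation":[0,0,0],"angular":[0,0,-0.9],"gripper":1}])

```text
t: 1.15
tool_pos: [0.4518, -0.282, 0.2062]
tool_rot: [-3.0, -0.928, -0.0]
contact_force: [1.0, 0.1, -0.5]
opening: 0.0853
grip_force: 0.0
```

Call:
drive_tool(steps=[{"translation":[0,0,0],"angular":[0,0,-1],"gripper":1},{"translation":[0,0,0],"angular":[0,0,-1],"gripper":1},{"translation":[0,0,0],"angular":[0,0,-1],"gripper":1},{"translation":[0,0,0],"angular":[0,0,-1],"gripper":1},{"translation":[0,0,0],"angular":[0,0,-1],"gripper":1},{"translation":[0,0,0],"angular":[0,0,-1],"gripper":1},{"translation":[0,0,0],"angular":[0,0,-1],"gripper":1},{"translation":[0,0,0],"angular":[0,0,-1],"gripper":1}])

```text
t: 2.15
tool_pos: [0.4505, -0.2844, 0.2061]
tool_rot: [-2.056, -2.374, -0.0]
contact_force: [-0.5, 0.5, -1.0]
opening: 0.0853
grip_force: 0.0
```

Call:
drive_tool(steps=[{"translation":[0,0,0],"angular":[0,0,-0.8],"gripper":1},{"translation":[0,0,0],"angular":[0,0,0],"gripper":1},{"translation":[0,0,0],"angular":[0,0,0],"gripper":1}])

```text
t: 2.52
tool_pos: [0.4506, -0.2845, 0.2063]
tool_rot: [-1.928, -2.48, -0.0]
contact_force: [-0.1, -0.6, 0.3]
opening: 0.0854
grip_force: 0.0
```

```bash
python3 - <<'E'
from h import *
im=snap('wrist','w1'); go([.4505,-.284,.20],14.1)
print(proj(im,[[.4505,-.284,.091],[.4505,-.284,.041]]))
E
```

```text
t 2.58 pos [ 0.4506 -0.2845  0.2064] yaw_y 14.27 tilt [-2.e-04  2.e-04 -1.e+00] shift(u) [0.013 0.001 0.159] turn world -0.17 deg -> wz units 0.022 q6 -54.5
[[316.36363187 218.67525927]
 [316.44372389 203.42288639]]
```

View pics/w1.png

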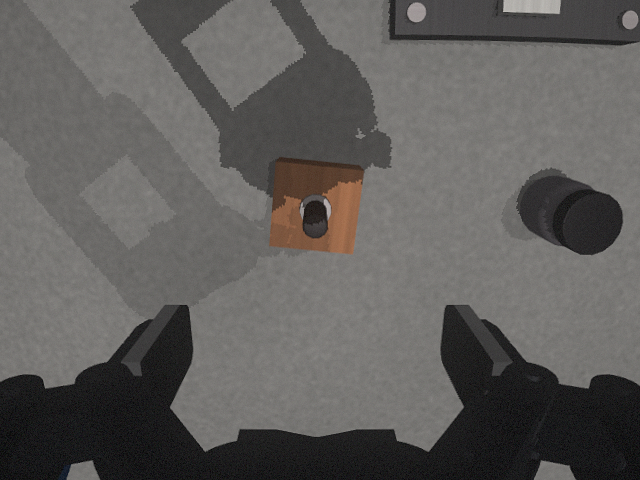

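The wrist view shows the grip top at about (315,226) and the collar at about (315,208). That is some 7 px below the prediction from the top camera, so I'll measure from the wrist view.

```bash
cat >> h.py <<'E'
def circ(im,z,r,mask,uv,rad):
    """centroid on plane z of mask's largest blob near uv"""
    m=np.zeros((480,640),np.uint8); cv2.circle(m,(int(uv[0]),int(uv[1])),rad,1,-1); m&=mask.astype(np.uint8)
    c=max(cv2.findContours(m,cv2.RETR_EXTERNAL,cv2.CHAIN_APPROX_NONE)[0],key=cv2.contourArea)
    P=onz(im,c.reshape(-1,2),z)[:,:2]; (x,y),R=cv2.minEnclosingCircle((P*1000).astype(np.float32)); 
    return np.array([x,y])/1000,R/1000,cv2.boundingRect(c)
E
python3 - <<'E'
from h import *
im=load('w1');P=depthpts(im); 
s=P[190:245,285:345].reshape(-1,3)
for a,b in((.086,.097),(.05,.08),(.037,.045),(.03,.037)):
    q=s[(s[:,2]>a)&(s[:,2]<b)]; print(a,b,len(q),q.mean(0).round(4) if len(q) else'',np.ptp(q,axis=0).round(4) if len(q) else '')
q=s[s[:,2]>.084]; print('z',np.median(q[:,2]))
m=(P[...,2]>.084)&(P[...,2]<.1); print(circ(im,.091,9,m,(315,226),20))
hsv=cv2.cvtColor(im['color'],cv2.COLOR_RGB2HSV); m=(hsv[...,2]>110)&(hsv[...,1]<60); print('collar',circ(im,.041,13,m,(315,208),18))
E
```

```text
0.086 0.097 512 [ 0.4508 -0.2893  0.0902] [0.0174 0.0171 0.0063]
0.05 0.08 193 [ 0.4493 -0.2831  0.0658] [0.0165 0.0093 0.0299]
0.037 0.045 347 [ 0.4497 -0.2866  0.04  ] [0.0502 0.048  0.0079]
0.03 0.037 2154 [ 0.452  -0.2972  0.0354] [0.0576 0.0555 0.0038]
z 0.09034470015695387
(array([ 0.45093042, -0.28872852]), 0.009348121643066407, (303, 212, 25, 27))
collar (array([ 0.4592695 , -0.28606909]), 0.00861883544921875, (323, 198, 8, 22))
```

Call:
drive_tool(steps=[{"translation":[-0.11,0,0.7],"angular":[0,0,0],"gripper":0.6},{"translation":[0,0,0.9],"angular":[0,0,0],"gripper":0.6},{"translation":[0,0,0.9],"angular":[0,0,0],"gripper":0.6},{"translation":[0,0,0.8],"angular":[0,0,0],"gripper":0.6},{"translation":[0,0,0.41],"angular":[0,0,0],"gripper":0.6},{"translation":[0,0,0],"angular":[0,0,0],"gripper":0.6}])

```text
t: 3.32
tool_pos: [0.4511, -0.2883, 0.057]
tool_rot: [-1.926, -2.479, -0.0]
contact_force: [-0.5, -0.1, -1.0]
opening: 0.051
grip_force: 0.0
```

```bash
python3 - <<'E'
from h import *
go([.4509,-.289,.058],14.1); im=snap('wrist','w2'); P=depthpts(im)
m=(P[...,2]>.084)&(P[...,2]<.1); uv=proj(im,[[.4509,-.289,.091]])[0]; print(uv,circ(im,.091,9,m,uv,50))
E
```

```text
t 3.33 pos [ 0.4511 -0.2883  0.057 ] yaw_y 14.33 tilt [-0.0019  0.0016 -1.    ] shift(u) [-0.015 -0.01  -0.024] turn world -0.23 deg -> wz units 0.028 q6 -54.9
[314.433137   325.96478045] (array([ 0.45029706, -0.28754111]), 0.009980219841003418, (290, 296, 50, 52))
```

Call:
drive_tool(steps=[{"translation":[0,0,0],"angular":[0,0,0],"gripper":0},{"translation":[0,0,0],"angular":[0,0,0],"gripper":0},{"translation":[0,0,0],"angular":[0,0,0],"gripper":0},{"translation":[0,0,0],"angular":[0,0,0],"gripper":0},{"translation":[0,0,0],"angular":[0,0,0],"gripper":0},{"translation":[0,0,0],"angular":[0,0,0],"gripper":0}], force=40)

```text
t: 4.12
tool_pos: [0.4527, -0.2898, 0.0598]
tool_rot: [1.925, 2.479, -0.001]
contact_force: [-1.9, 0.1, 6.5]
opening: 0.015
grip_force: 39.1
```

Call:
drive_tool(steps=[{"translation":[0,0,-0.5],"angular":[0,0,0],"gripper":0},{"translation":[0,0,-1],"angular":[0,0,0],"gripper":0},{"translation":[0,0,-1],"angular":[0,0,0],"gripper":0},{"translation":[0,0,-0.7],"angular":[0,0,0],"gripper":0},{"translation":[0,0,0],"angular":[0,0,0],"gripper":0},{"translation":[0,0,0],"angular":[0,0,0],"gripper":0}])

```text
t: 4.88
tool_pos: [0.4512, -0.2883, 0.1849]
tool_rot: [-1.925, -2.48, -0.0]
contact_force: [0.3, 0.1, -1.5]
opening: 0.0151
grip_force: 39.2
```

```bash
python3 - <<'E'
from h import *
# hover the camera for a look at ear hole: keep TCP ~100 mm to -radial side of the ear
im=snap('wrist','w3'); P=depthpts(im); o=ctrl.get_obs(); y,M=yaw(o)
m=(P[...,2]>o['tool_pos'][2]+.02)&(P[...,2]<o['tool_pos'][2]+.05); uv=proj(im,[o['tool_pos']+[0,0,.033]])[0]
c,r,b=circ(im,o['tool_pos'][2]+.033,9,m,uv,50); print('pin top',c,r,b,'rel tool',M.T@np.r_[c-o['tool_pos'][:2],0])
print(o['opening'],o['grip_force'],np.median(P[m][:,2]))
go([.5617-.1*np.cos(np.radians(-75.9)),-.0805+.1*np.sin(np.radians(-75.9)),.19],14.1)
E
```

```text
pin top [ 0.45113873 -0.28903036] 0.018512483596801757 (265, 283, 100, 83) rel tool [-9.80303918e-04  1.34147327e-05 -2.62122421e-06]
0.015037674883421089 39.20090675354004 0.21660753858887183
t 4.92 pos [ 0.4509 -0.2881  0.1842] yaw_y 14.35 tilt [-0.0025  0.0021 -1.    ] shift(u) [ 2.143  2.779 -0.146] turn world -0.25 deg -> wz units 0.031 q6 -54.9
```

Call:
drive_tool(steps=[{"translation":[0.71,0.93,0],"angular":[0,0,0],"gripper":0},{"translation":[0.71,0.93,0],"angular":[0,0,0],"gripper":0},{"translation":[0.71,0.93,0],"angular":[0,0,0],"gripper":0},{"translation":[0,0,0],"angular":[0,0,0],"gripper":0},{"translation":[0,0,0],"angular":[0,0,0],"gripper":0}])

```text
t: 5.55
tool_pos: [0.5378, -0.1785, 0.1844]
tool_rot: [-1.925, -2.48, 0.002]
contact_force: [-1.5, 0.2, -0.1]
opening: 0.0152
grip_force: 39.3
```

```bash
python3 - <<'E'
from h import *
im=snap('wrist','w4'); go([.5617,-.0805,.1],14.1); print(proj(im,[[.5617,-.0805,.037],[.5421,.0023,.117]]))
E
```

```text
t 5.60 pos [ 0.5378 -0.179   0.1848] yaw_y 14.31 tilt [-2.2e-03  6.0e-04 -1.0e+00] shift(u) [2.237 1.191 2.12 ] turn world -0.21 deg -> wz units 0.026 q6 -40.2
[[ 384.45938131   85.55655977]
 [ 416.77038201 -101.80621957]]
```

View pics/w4.png

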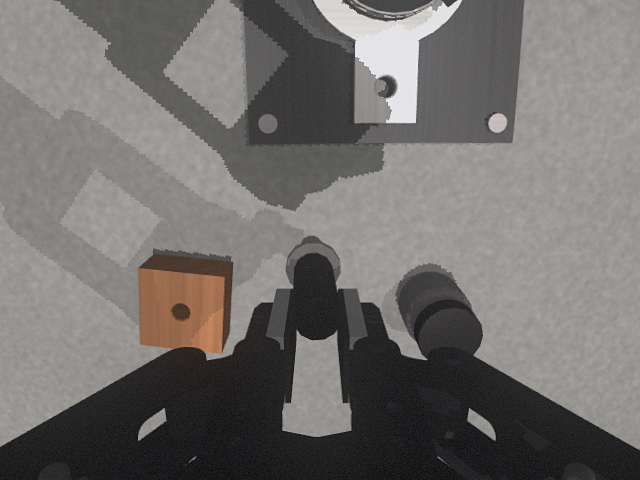

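The view shows the pin held upright, its collar at about (313,265), and the ear hole at about (386,86), where it was predicted. The holder is empty at (181,312). I'll refine the hole position.

```bash
python3 - <<'E'
from h import *
im=load('w4'); c=im['color'][:,:,::-1]
a=cv2.resize(c[66:106,366:406],(400,400),interpolation=cv2.INTER_NEAREST); b=cv2.resize(c[225:305,273:353],(400,400),interpolation=cv2.INTER_NEAREST)
cv2.imwrite('pics/w4c.png',np.hstack([a,b]))
# expected hole outline
n=np.array([[.5617+.0075*np.cos(t),-.0805+.0075*np.sin(t),.037] for t in np.linspace(0,6.28,9)]);print(proj(im,n).round(1).tolist())
P=depthpts(im); print(P[115,395],P[50,390],P[265,292],P[265,333],P[300,315])
E
```

```text
[[394.7, 88.4], [393.8, 80.0], [387.5, 74.8], [379.3, 75.9], [374.2, 82.7], [375.1, 91.1], [381.4, 96.2], [389.5, 95.1], [394.7, 88.4]]
[ 0.57475409 -0.09792076  0.03661709] [ 0.55876679 -0.05672345  0.03691956] [ 0.52645255 -0.17894573  0.16526268] [ 0.54481069 -0.1742716   0.16512218] [ 0.53598313 -0.17202005  0.2129729 ]
```

View pics/w4c.png

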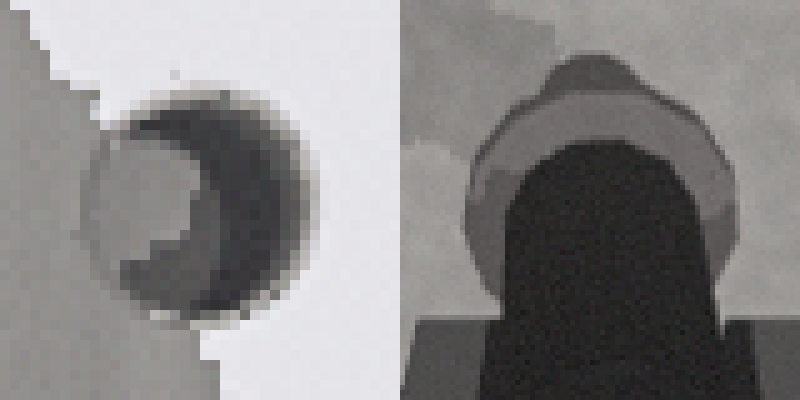

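The enlarged crop puts the ear-hole centre at (385.3,86.0), and the collar's top circle at (313.3,269) with its tip edge at (311,235).

```bash
python3 - <<'E'
from h import *
im=load('w4'); o=ctrl.get_obs(); y,M=yaw(o)
h=onz(im,[(385.3,86.)],.037)[0]; print('hole',h)
for z in(.165,.168):
    c=onz(im,[(313.3,269),(286,268),(340.6,268),(313.3,243)],z); print('collar',z,c[0],'diam',np.linalg.norm(c[1]-c[2]),'rad',np.linalg.norm(c[3]-c[0]),'rel tool',M.T@(c[0]-o['tool_pos']))
# neck check from top
print('dist to neck',np.hypot(*(h[:2]-[.5421,.0023])),np.hypot(*(h[:2]-[.5406,.0037])))
c=onz(im,[(313.3,269)],.167)[0]; d=h-c; go(o['tool_pos']+np.r_[d[:2],-.0],14.1)
print(proj(im,[[c[0]+.006*np.cos(t),c[1]+.006*np.sin(t),o['tool_pos'][2]-.056] for t in(0,1.57,3.14,4.71)]).round(1).tolist())
E
```

```text
hole [ 0.56235657 -0.08063627  0.037     ]
collar 0.165 [ 0.53648851 -0.17849425  0.165     ] diam 0.025313671869255143 rad 0.012618618042160886 rel tool [ 0.00081459 -0.0011448   0.01981565]
collar 0.168 [ 0.53624144 -0.17739248  0.168     ] diam 0.024906072539733246 rad 0.012415433759768254 rel tool [ 0.0019466  -0.00111773  0.01681686]
dist to neck 0.08537419252939536 0.08709738229936215
t 5.60 pos [ 0.5378 -0.179   0.1848] yaw_y 14.31 tilt [-2.2e-03  6.0e-04 -1.0e+00] shift(u) [2.192 1.231 0.   ] turn world -0.21 deg -> wz units 0.026 q6 -40.2
[[324.7, 246.9], [316.8, 234.0], [303.3, 241.6], [311.3, 254.4]]
```

Call:
drive_tool(steps=[{"translation":[0.73,0.41,0],"angular":[0,0,0],"gripper":0},{"translation":[0.73,0.41,0],"angular":[0,0,0],"gripper":0},{"translation":[0.74,0.41,0],"angular":[0,0,0],"gripper":0},{"translation":[0,0,0.6],"angular":[0,0,0],"gripper":0},{"translation":[0,0,0.7],"angular":[0,0,0],"gripper":0},{"translation":[0,0,0.6],"angular":[0,0,0],"gripper":0},{"translation":[0,0,0],"angular":[0,0,0],"gripper":0},{"translation":[0,0,0],"angular":[0,0,0],"gripper":0}])

```text
t: 6.6
tool_pos: [0.5649, -0.0821, 0.111]
tool_rot: [1.927, 2.479, 0.001]
contact_force: [-0.1, 0.3, -0.9]
opening: 0.0149
grip_force: 39.3
```

```bash
python3 - <<'E'
from h import *
im=snap('wrist','w5'); go([.5628,-.0807,.061],14.1)
o=ctrl.get_obs(); z=o['tool_pos'][2]
print(proj(im,[[.56235,-.0806,.037],o['tool_pos']-[0,0,.0585],o['tool_pos']-[0,0,.0198]]))
cv2.imwrite('pics/w5c.png',cv2.resize(im['color'][160:340,230:410,::-1],(540,540),interpolation=cv2.INTER_CUBIC))
s=snap('side','s5'); u,v=proj(s,[[.5624,-.0806,.05]])[0].astype(int); cv2.imwrite('pics/s5c.png',cv2.resize(s['color'][v-40:v+40,u-40:u+40,::-1],(540,540),interpolation=cv2.INTER_CUBIC))
cv2.imwrite('pics/c5.png',cv2.resize(np.hstack([cv2.imread('pics/w5c.png'),cv2.imread('pics/s5c.png')]),(800,400)))
E
```

```text
t 6.65 pos [ 0.5654 -0.0821  0.1116] yaw_y 14.29 tilt [ 2.1e-03 -7.0e-04 -1.0e+00] shift(u) [ 0.051 -0.057  1.265] turn world -0.19 deg -> wz units 0.024 q6 -30.0
[[312.38328802 232.95330174]
 [316.82438783 244.80490397]
 [316.90408953 269.91920488]]
```

View pics/c5.png

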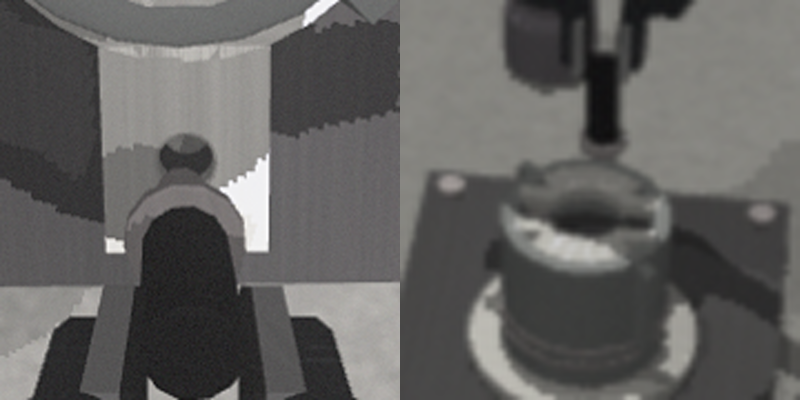

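The left crop shows the hole at about (313.7,230.7) and the collar at x≈313, top edge row 242.8. The pin tip is just short of the hole, so I'll compute what is left.

```bash
python3 - <<'E'
from h import *
im=load('w5'); o=ctrl.get_obs(); y,M=yaw(o); T=o['tool_pos']
h=onz(im,[(313.4,230.4)],.037)[0]; print('hole',h, 'rel tool',(M.T@(h-T))*1000)
for zc in (T[2]-.018,T[2]-.020):
    b=onz(im,[(313,242.5),(286.3,268),(339.0,268)],zc); print('collar arc top rel',(M.T@(b[0]-T))*1000,'centre x = minus 13;', 'diam',np.linalg.norm(b[1]-b[2]), 'centre y',(M.T@((b[1]+b[2])/2-T))*1000)
t=onz(im,[(312,236.5)],T[2]-.054)[0]; print('tip far edge (r~6)',(M.T@(t-T))*1000)
E
```

```text
hole [ 0.56254711 -0.07895     0.037     ] rel tool [ 3.73739339 -2.39310184 74.82409853]
collar arc top rel [13.85773617 -2.02930285 17.9761244 ] centre x = minus 13; diam 0.024144469307277046 centre y [ 1.6273723  -2.22603212 17.9925055 ]
collar arc top rel [13.2413574  -2.05105081 19.97692929] centre x = minus 13; diam 0.02440693758562745 centre y [ 0.87804041 -2.24991867 19.99348847]
tip far edge (r~6) [ 6.12711904 -2.94699904 53.98471935]
```

Call:
drive_tool(steps=[{"translation":[0.06,0,0],"angular":[0,0,0],"gripper":0},{"translation":[0,0,0.2],"angular":[0,0,0],"gripper":0},{"translation":[0,0,0.15],"angular":[0,0,0],"gripper":0},{"translation":[0,0,0],"angular":[0,0,0],"gripper":0},{"translation":[0,0,0],"angular":[0,0,0],"gripper":0}])

```text
t: 7.32
tool_pos: [0.564, -0.0789, 0.096]
tool_rot: [-1.927, -2.481, 0.0]
contact_force: [0.2, 0.1, 0.6]
opening: 0.0151
grip_force: 39.3
```

Call:
drive_tool(steps=[{"translation":[0,0,0.1],"angular":[0,0,0],"gripper":0},{"translation":[0,0,0.05],"angular":[0,0,0],"gripper":0},{"translation":[0,0,0],"angular":[0,0,0],"gripper":0}])

```text
t: 7.7
tool_pos: [0.564, -0.0789, 0.0899]
tool_rot: [-1.927, -2.481, -0.0]
contact_force: [-1.3, 1.0, -1.2]
opening: 0.0153
grip_force: 39.3
```

```bash
python3 - <<'E'
from h import *
im=snap('wrist','w6'); go([.5628,-.0807,.061],14.1); print(ctrl.get_obs()['contact_force'],ctrl.get_obs()['wrist_torque'])
cv2.imwrite('pics/w6c.png',cv2.resize(im['color'][180:320,230:410,::-1],(720,560),interpolation=cv2.INTER_CUBIC))
E
```

```text
t 7.75 pos [ 0.5641 -0.0789  0.09  ] yaw_y 14.35 tilt [-0.  0. -1.] shift(u) [-0.035 -0.042  0.726] turn world -0.25 deg -> wz units 0.031 q6 -29.8
[ 0.90420274 -0.30040656 -0.91686346] [ 0.01761988  0.02501538 -0.01210781]
```

View pics/w6c.png

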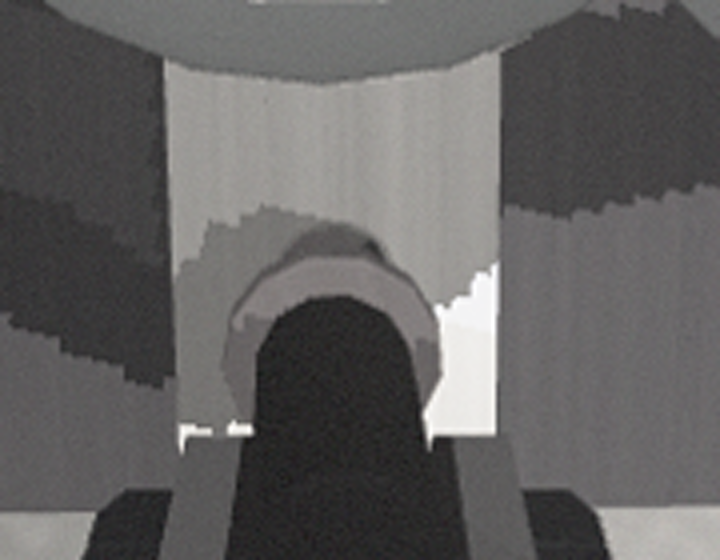

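The pin tip is at or entering the hole: it is laterally centred, a thin dark sliver of hole shows at right, and there is no contact force. I'll keep going down gently.

Call:
drive_tool(steps=[{"translation":[0,0,0.1],"angular":[0,0,0],"gripper":0},{"translation":[0,0,0.05],"angular":[0,0,0],"gripper":0},{"translation":[0,0,0],"angular":[0,0,0],"gripper":0}])

```text
t: 8.12
tool_pos: [0.564, -0.0788, 0.0838]
tool_rot: [-1.926, -2.481, 0.0]
contact_force: [0.0, -0.5, -1.1]
opening: 0.0151
grip_force: 39.3
```

Call:
drive_tool(steps=[{"translation":[0,0,0.1],"angular":[0,0,0],"gripper":0},{"translation":[0,0,0.1],"angular":[0,0,0],"gripper":0},{"translation":[0,0,0],"angular":[0,0,0],"gripper":0}])

```text
t: 8.5
tool_pos: [0.5638, -0.0788, 0.0755]
tool_rot: [-1.926, -2.481, 0.0]
contact_force: [0.5, 0.3, -0.6]
opening: 0.0157
grip_force: 39.3
```

Call:
drive_tool(steps=[{"translation":[0,0,0.1],"angular":[0,0,0],"gripper":0},{"translation":[0,0,0.1],"angular":[0,0,0],"gripper":0},{"translation":[0,0,0],"angular":[0,0,0],"gripper":0}])

```text
t: 8.88
tool_pos: [0.5638, -0.0788, 0.0676]
tool_rot: [-1.926, -2.481, 0.0]
contact_force: [0.2, -0.9, -0.7]
opening: 0.0148
grip_force: 39.3
```

Call:
drive_tool(steps=[{"translation":[0,0,0.07],"angular":[0,0,0],"gripper":0},{"translation":[0,0,0.05],"angular":[0,0,0],"gripper":0},{"translation":[0,0,0],"angular":[0,0,0],"gripper":0}])

```text
t: 9.25
tool_pos: [0.564, -0.0789, 0.0631]
tool_rot: [-1.927, -2.481, 0.0]
contact_force: [1.5, -1.3, -0.9]
opening: 0.0149
grip_force: 39.3
```

Call:
drive_tool(steps=[{"translation":[0,0,0.05],"angular":[0,0,0],"gripper":0},{"translation":[0,0,0.05],"angular":[0,0,0],"gripper":0},{"translation":[0,0,0],"angular":[0,0,0],"gripper":0}])

```text
t: 9.62
tool_pos: [0.565, -0.0791, 0.0608]
tool_rot: [1.926, 2.48, 0.001]
contact_force: [-1.4, -0.6, 5.2]
opening: 0.015
grip_force: 39.9
```

```bash
python3 - <<'E'
from h import *
im=snap('wrist','w7'); P=depthpts(im); o=ctrl.get_obs(); print(o['contact_force'],o['tool_pos'])
uv=proj(im,[o['tool_pos']+[0,.012,-.02]])[0].astype(int); s=P[uv[1]-25:uv[1]+15,uv[0]-45:uv[0]+45,2].ravel(); s=s[(s>.02)&(s<.06)]
print(uv,np.histogram(s,bins=np.arange(.03,.06,.002)))
E
```

```text
[-0.70834846  0.40716466  4.97111427] [ 0.56498115 -0.07913556  0.06075966]
[322 245] (array([   0,    0,  568, 1946,   84,  367,  163,   38,   35,   26,   26,
          7,    0,    0]), array([0.03 , 0.032, 0.034, 0.036, 0.038, 0.04 , 0.042, 0.044, 0.046,
       0.048, 0.05 , 0.052, 0.054, 0.056, 0.058]))
```

The collar is down: contact is 5 N at the expected height, with the collar top at about 42 mm. Releasing and lifting.

Call:
drive_tool(steps=[{"translation":[0,0,0],"angular":[0,0,0],"gripper":0.5},{"translation":[0,0,0],"angular":[0,0,0],"gripper":0.5},{"translation":[0,0,0],"angular":[0,0,0],"gripper":0.5},{"translation":[0,0,-0.3],"angular":[0,0,0],"gripper":0.5},{"translation":[0,0,-0.9],"angular":[0,0,0],"gripper":0.5},{"translation":[0,0,-1],"angular":[0,0,0],"gripper":0.5},{"translation":[0,0,-1],"angular":[0,0,0],"gripper":0.5},{"translation":[0,0,-0.8],"angular":[0,0,0],"gripper":0.5}])

```text
t: 10.68
tool_pos: [0.5646, -0.079, 0.2224]
tool_rot: [1.925, 2.479, 0.002]
contact_force: [-0.5, 0.3, -1.1]
opening: 0.0424
grip_force: 0.0
```

Call:
drive_tool(steps=[{"translation":[0,0,0],"angular":[0,0,0],"gripper":1},{"translation":[0,0,0],"angular":[0,0,0],"gripper":1}])

```text
t: 10.92
tool_pos: [0.5636, -0.0788, 0.2187]
tool_rot: [-1.926, -2.481, 0.001]
contact_force: [0.4, 0.1, -1.3]
opening: 0.0768
grip_force: 0.0
```

```bash
python3 - <<'E'
from h import *
im=snap('wrist','w8'); go([.489,.3225,.2],56); P=depthpts(im); print(proj(im,[[.5421,.0023,.117],[.5645,-.079,.092]]))
k=(P[...,2]>.11)&(P[...,2]<.125); q=P[k];print(len(q),np.median(q,axis=0),np.ptp(q,axis=0))
k=(P[...,2]>.085)&(P[...,2]<.097)&(np.hypot(P[...,0]-.564,P[...,1]+.079)<.02); print('pin top',k.sum(),P[k].mean(0),np.ptp(P[k],axis=0))
E
```

```text
t 10.97 pos [ 0.5632 -0.0787  0.2177] yaw_y 14.34 tilt [-2.4e-03  7.0e-04 -1.0e+00] shift(u) [10.176  0.688  0.455] turn world 41.66 deg -> wz units -5.207 q6 -29.8
[[315.07399404  89.29521288]
 [317.56073286 216.13338497]]
11262 [0.54037072 0.00540383 0.11630814] [0.09188911 0.08403275 0.00904065]
pin top 498 [ 0.56305813 -0.0787184   0.09104003] [0.01768847 0.01765022 0.00861532]
```

View pics/w8.png

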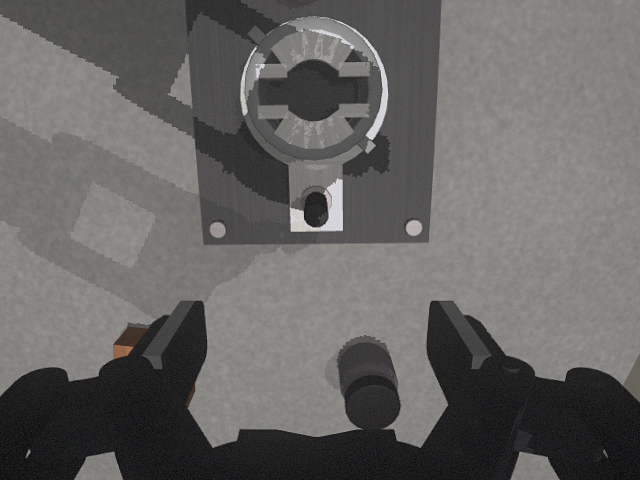

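The wrist view shows the housing mouth centred near (314,89), slots running from x≈258 to 370, and ribs at (258,35) and (368,145). The pin is seated in the ear at (316,210), and the thread protector is untouched.

```bash
python3 - <<'E'
from h import *
im=load('w8'); P=depthpts(im); g=cv2.cvtColor(im['color'],cv2.COLOR_RGB2GRAY)
rim=((P[...,2]>.110)&(P[...,2]<.125)).astype(np.uint8); rim=cv2.morphologyEx(rim,cv2.MORPH_OPEN,np.ones((3,3)))
cs,h=cv2.findContours(rim,cv2.RETR_CCOMP,cv2.CHAIN_APPROX_NONE)
for c,hh in zip(cs,h[0]):
    A=cv2.contourArea(c)
    if A<300: continue
    q=onz(im,c.reshape(-1,2),.117)[:,:2]
    r=cv2.minAreaRect((q*1000).astype(np.float32)); e=cv2.fitEllipse((q*1000).astype(np.float32)); print('hole' if hh[3]>=0 else 'outer',A,cv2.boundingRect(c),'rect',np.round(r[0],1),np.round(r[1],1),round(r[2],1),'ell',np.round(e[0],1),np.round(e[1],1))
    if hh[3]<0 and A>3000:
        # robust circle: LSQ with outlier cut
        from scipy.optimize import least_squares
        f=least_squares(lambda p:np.hypot(q[:,0]-p[0],q[:,1]-p[1])-p[2],[*q.mean(0),.042],loss='soft_l1',f_scale=.0005); print('circle',f.x)
k=(P[...,2]>.085)&(P[...,2]<.097)&(np.hypot(P[...,0]-.564,P[...,1]+.079)<.02); print('pin',circ(im,.092,9,k,(316,215),25))
z=P[...,2]
for r in range(60,120,4): print(r,''.join('#' if .11<v<.125 else '.' for v in z[r,250:380:3]))
E
```

```text
outer 15568.5 (245, 17, 137, 144) rect [541.2   1.3] [81.9 83. ] 12.2 ell [541.1   1.3] [80.5 87.8]
circle [0.54098115 0.0013297  0.04121406]
hole 4310.0 (258, 59, 110, 63) rect [540.9   1.2] [35.9 64.6] 88.7 ell [540.8   1.1] [32.2 62.4]
pin (array([ 0.56285089, -0.07844878]), 0.00921467685699463, (304, 202, 25, 26))
60 #######...############.#########....#######.
64 ################..........#################.
68 ###############.............################
72 #############.................##############
76 #############.................######..######
80 ####...................................#####
84 ####...................................#####
88 ####...................................#####
92 ###....................................#####
96 ####...................................#####
100 ####...................................#####
104 ####..........................##############
108 ########.####.................##############
112 ###############.............###############.
116 #########.######...........###############..
```

```bash
python3 - <<'E'
from h import *
im=load('w8'); P=depthpts(im)
m=(P[...,2]<.11); n=np.array([.5409,.0012]); 
v,u=np.mgrid[55:125,250:380]; q=onz(im,np.c_[u.ravel(),v.ravel()],.117)[:,:2]-n; mm=m[55:125,250:380].ravel(); r=np.hypot(*q.T); k=mm&(r>.020)&(r<.0345)
q=q[k]; th=np.arctan2(q[:,1],q[:,0]); s=np.angle(np.mean(np.exp(2j*th)))/2; print('slot deg',np.degrees(s),k.sum())
a=q[np.cos(th-s)>0].mean(0);b=q[np.cos(th-s)<0].mean(0); print(a,b,'mid',(a+b)/2+n,np.degrees(np.arctan2(*(a-b)[::-1])))
E
```

```text
slot deg 15.150705869091624 1430
[0.02416826 0.00655428] [-0.02417364 -0.00646091] mid [0.54089731 0.00124669] 15.068559883953817
```

Call:
drive_tool(steps=[{"translation":[0.95,0.06,0],"angular":[0,0,0],"gripper":1},{"translation":[0.95,0.06,0],"angular":[0,0,0],"gripper":1},{"translation":[0.95,0.06,0],"angular":[0,0,0],"gripper":1},{"translation":[0.95,0.06,0],"angular":[0,0,0],"gripper":1},{"translation":[0.95,0.06,0],"angular":[0,0,0],"gripper":1},{"translation":[0.95,0.06,0],"angular":[0,0,0],"gripper":1},{"translation":[0.95,0.06,0],"angular":[0,0,0],"gripper":1},{"translation":[0.95,0.06,0],"angular":[0,0,0],"gripper":1}])

```text
t: 11.98
tool_pos: [0.506, 0.2213, 0.2171]
tool_rot: [-1.925, -2.48, 0.004]
contact_force: [0.7, -0.4, -0.3]
opening: 0.0853
grip_force: 0.0
```

Call:
drive_tool(steps=[{"translation":[0.95,0.06,0],"angular":[0,0,0],"gripper":1},{"translation":[0.95,0.06,0],"angular":[0,0,0],"gripper":1},{"translation":[0,0,0],"angular":[0,0,-0.9],"gripper":1},{"translation":[0,0,0],"angular":[0,0,-0.9],"gripper":1},{"translation":[0,0,0],"angular":[0,0,-0.9],"gripper":1},{"translation":[0,0,0],"angular":[0,0,-0.9],"gripper":1},{"translation":[0,0,0],"angular":[0,0,-0.9],"gripper":1},{"translation":[0,0,0],"angular":[0,0,-0.7],"gripper":1}])

```text
t: 12.98
tool_pos: [0.4922, 0.2948, 0.217]
tool_rot: [-0.914, -3.003, 0.004]
contact_force: [-0.8, -0.4, -0.3]
opening: 0.0854
grip_force: 0.0
```

Call:
drive_tool(steps=[{"translation":[0,0,0],"angular":[0,0,0],"gripper":1},{"translation":[0,0,0],"angular":[0,0,0],"gripper":1}])

```text
t: 13.22
tool_pos: [0.4927, 0.295, 0.2182]
tool_rot: [-0.922, -3.002, 0.002]
contact_force: [-0.3, -0.4, 0.1]
opening: 0.0853
grip_force: 0.0
```

```bash
python3 - <<'E'
from h import *
im=snap('wrist','w9'); P=depthpts(im); o=ctrl.get_obs()
def reg(z0,z1):
    k=(np.hypot(P[...,0]-.489,P[...,1]-.3225)<.05)&(P[...,2]>z0)&(P[...,2]<z1); return k
k=reg(.052,.065).astype(np.uint8); c=max(cv2.findContours(k,0,1)[0],key=cv2.contourArea); q=onz(im,c.reshape(-1,2),.058)[:,:2]
r=cv2.minAreaRect((q*1000).astype(np.float32)); print('handle',r,np.median(P[k>0][:,2]))
k=reg(.018,.07).astype(np.uint8); c=max(cv2.findContours(k,0,1)[0],key=cv2.contourArea); q=onz(im,c.reshape(-1,2),.03)[:,:2]; print('disc',cv2.minEnclosingCircle((q*1000).astype(np.float32)),cv2.boundingRect(c))
x,y=np.array(r[0])/1000; go([x,y,.034],56)
E
```

```text
handle ((488.3331604003906, 323.3118591308594), (13.81775951385498, 55.7642936706543), 56.494850158691406) 0.057290240457698566
disc ((488.2392272949219, 323.2918701171875), 35.87320327758789) (300, 132, 85, 86)
t 13.28 pos [0.4929 0.295  0.2185] yaw_y 55.88 tilt [-1.2e-03 -5.0e-04 -1.0e+00] shift(u) [0.487 0.527 4.612] turn world 0.12 deg -> wz units -0.015 q6 -32.4
```

View pics/w9.png

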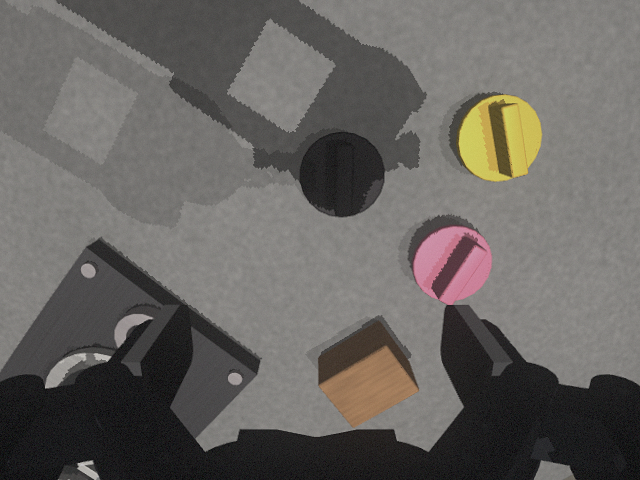

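The wrist view shows the black cap at (342,174), handle upright in the image, well clear of pink (452,265) and yellow (500,138). The measured handle (13.8 × 55.8 mm) and disc (72 mm) match the given sizes.

Call:
drive_tool(steps=[{"translation":[0.48,0.53,0],"angular":[0,0,-0.08],"gripper":0.6},{"translation":[0,0,0.8],"angular":[0,0,0],"gripper":0.6},{"translation":[0,0,1],"angular":[0,0,0],"gripper":0.6},{"translation":[0,0,1],"angular":[0,0,0],"gripper":0.6},{"translation":[0,0,0.6],"angular":[0,0,0],"gripper":0.6},{"translation":[0,0,0],"angular":[0,0,0],"gripper":0.6},{"translation":[0,0,0],"angular":[0,0,0],"gripper":0.6}])

```text
t: 14.15
tool_pos: [0.4899, 0.3239, 0.0846]
tool_rot: [0.903, 3.008, 0.002]
contact_force: [-0.6, 1.7, 0.4]
opening: 0.0512
grip_force: 0.0
```

```bash
cat >> h.py <<'E'
def cap(im,c0,z0,tol=.006):
    """cap with origin height z0: handle top centre/angle, disc"""
    P=depthpts(im); k=(np.hypot(P[...,0]-c0[0],P[...,1]-c0[1])<.045)&(abs(P[...,2]-z0-.058)<tol)
    k=cv2.morphologyEx(k.astype(np.uint8),cv2.MORPH_OPEN,np.ones((3,3))); c=max(cv2.findContours(k,0,1)[0],key=cv2.contourArea)
    r=cv2.minAreaRect((onz(im,c.reshape(-1,2),z0+.058)[:,:2]*1000).astype(np.float32)); return r,np.median(P[k>0][:,2])
E
python3 - <<'E'
from h import *
go([.4883,.3233,.034],56.5); im=snap('wrist','w10'); print(cap(im,(.4883,.3233),0)); o=ctrl.get_obs(); print(o['opening'])
E
```

```text
t 14.15 pos [0.4899 0.3239 0.0846] yaw_y 56.57 tilt [ 1.7e-03  9.0e-04 -1.0e+00] shift(u) [ 0.026 -0.037  1.266] turn world -0.07 deg -> wz units 0.008 q6 -30.4
(((487.7921142578125, 323.8829345703125), (13.773136138916016, 55.34876251220703), 56.74014663696289), np.float64(0.057212921406069456))
0.0508553926267929
```

Call:
drive_tool(steps=[{"translation":[0.03,-0.03,0.6],"angular":[0,0,0],"gripper":0.6},{"translation":[0,0,0.5],"angular":[0,0,0],"gripper":0.6},{"translation":[0,0,0.15],"angular":[0,0,0],"gripper":0.6},{"translation":[0,0,0],"angular":[0,0,0],"gripper":0.6},{"translation":[0,0,0],"angular":[0,0,0],"gripper":0.6}])

```text
t: 14.82
tool_pos: [0.4882, 0.3235, 0.0343]
tool_rot: [0.903, 3.008, 0.002]
contact_force: [0.5, -0.3, 0.4]
opening: 0.0512
grip_force: 0.0
```

Call:
drive_tool(steps=[{"translation":[0,0,0],"angular":[0,0,0],"gripper":0},{"translation":[0,0,0],"angular":[0,0,0],"gripper":0},{"translation":[0,0,0],"angular":[0,0,0],"gripper":0},{"translation":[0,0,0],"angular":[0,0,0],"gripper":0},{"translation":[0,0,0],"angular":[0,0,0],"gripper":0},{"translation":[0,0,0],"angular":[0,0,0],"gripper":0}], force=60)

```text
t: 15.58
tool_pos: [0.4874, 0.3232, 0.0333]
tool_rot: [-0.903, -3.009, 0.0]
contact_force: [0.3, -0.0, 0.5]
opening: 0.0002
grip_force: 0.0
```

```bash
python3 - <<'E'
from h import *
go([.4883,.3233,.034],56.5); im=snap('wrist','w11'); print(cap(im,(.4883,.3233),0)); o=ctrl.get_obs(); print(o['opening'],o['contact_force'])
E
```

```text
t 15.57 pos [0.4874 0.3232 0.0333] yaw_y 56.58 tilt [-1.e-04 -0.e+00 -1.e+00] shift(u) [-0.016  0.015 -0.018] turn world -0.08 deg -> wz units 0.01 q6 -30.3
(((472.56597900390625, 334.27362060546875), (13.418045043945312, 20.35755157470703), 55.94475173950195), np.float64(0.057183987297811364))
0.00016206394871877094 [-0.79077778  0.14249626 -0.83395805]
```

Call:
drive_tool(steps=[{"translation":[0,0,0],"angular":[0,0,0],"gripper":0},{"translation":[0,0,0],"angular":[0,0,0],"gripper":0}])

```text
t: 15.88
tool_pos: [0.4875, 0.3232, 0.0333]
tool_rot: [-0.903, -3.009, 0.0]
contact_force: [-0.2, 0.4, 0.1]
opening: -0.0003
grip_force: 0.0
```

```bash
python3 - <<'E'
from h import *
im=snap('wrist','w12'); P=depthpts(im); o=ctrl.get_obs(); y,M=yaw(o); print(o['opening'],o['grip_force'],o['t'])
Q=(P-o['tool_pos'])@M
# heights (mm, world) on tool x (rows) / tool y (cols) grid
for x in range(40,-32,-4):
    print('%4d'%x,' '.join('%4d'%(1000*np.max(z)) if len(z:=P[...,2][(abs(Q[...,0]*1000-x)<2)&(abs(Q[...,1]*1000-yy)<2)&(P[...,2]<.2)]) else '   .' for yy in range(-48,49,4)))
g=im['color'].mean(2)
E
```

```text
0.0005470467545511792 0.0 15.925
  40    0    0    0    1    1    1    1    0    0    1    1    0    0    0    0    1    1    1    0    0    1    0    0    1    0
  36    0    0    0    1    0    0    0    0    0    0    0   28   30   29   28    0    0    1    1    0    0    0    1    0    1
  32    0    0    0    0    0    0    0    0   30   30   30   30   30   30   31   31   30   27    0    0    0    0    1    1    0
  28    0    1    0    0    0    0   28   30   31   31   31   57   58   58   57   31   30   31   29    0    1    0    0    0    0
  24    1    0    0    1    0   28   30   31   30   30   56   59   58   58   58   31   30   30   31   29    1    0    1    0    0
  20    0    1    0    1    0   30   31  152  153  152  152   58   58   58  152  152  153  151   31   30   28    0    0    0    0
  16    1    1    0    0   30   31  111  145  149  149  150  149   59  145  150  150  149  149  110  109   30    0    0    0    0
  12  147  146  145  134  129  124  144  144  115  139  117  145  144  144  146  116  116  143  144  124  129  134  145  145  147
   8  144  144  144  134  1
[... 572 characters left out ...]
   30   30   31  117  121  128  127  116    0    1
 -12    0    0    1    .   30   30   30   30   30    .    .  108  103  108    .    .   29   30   30   30   30   28    .    0    0
 -16    0    0    0    .   30   30   30   30    .    .    .    .    .    .    .    .    .   30   30   30   30    .    0    0    0
 -20    0    0    1    .   28   30   30   30    .    .    .    .    .    .    .    .    .   30   30   30   28    .    0    0    0
 -24    0    1    0    .    .   29   30   30    .    .    .    .    .    .    .    .    .   30   30   30    .    .    0    1    0
 -28    0    0    1    .    .    .   29   29    .    .    .    .    .    .    .    .    .   30   30    .    .    .    0    0    0
```

```bash
python3 - <<'E'
from h import *
im=load('w12'); P=depthpts(im); o=ctrl.get_obs(); y,M=yaw(o)
Q=(P-o['tool_pos'])@M*1000; Z=P[...,2]*1000
print('vertical face map: rows z, cols tool y; value = max tool x (camera-facing)')
for z in range(140,20,-5):
    print('%4d'%z,' '.join('%4d'%np.max(a) if len(a:=Q[...,0][(abs(Z-z)<2.5)&(abs(Q[...,1]-yy)<1.5)&(abs(Q[...,0])<45)]) else '   .' for yy in range(-30,31,3)))
s=snap('side','s12'); P=depthpts(s);Q=(P-o['tool_pos'])@M*1000; Z=P[...,2]*1000
print('side cam: rows z, cols tool y')
for z in range(140,20,-5):
    print('%4d'%z,' '.join('%4d'%np.median(a) if len(a:=Q[...,0][(abs(Z-z)<2.5)&(abs(Q[...,1]-yy)<2)&(abs(Q[...,0])<45)]) else '   .' for yy in range(-40,41,4)))
E
```

```text
vertical face map: rows z, cols tool y; value = max tool x (camera-facing)
 140    .    9   11   12   17   17   17   18   18   12   12   12   18   18   18   18   17   11   11    9    .
 135    .    .    8   10   17   18   18   17   18   12   11   11   18   17   17   17   17   10    8    .    .
 130    .    .    .    .   16   17   18   18   17   17   10   17   18   17   17   17   17    .    .    .    .
 125   12   10    .    .    .   17   17   17   17   17    .   17   17   17   17   17   16    .    .    .   12
 120   12   12   12    .    .   16   16   16   16   15    .   15   16   16   16   16    .    .   11   12   12
 115   12   12   12   12    7   12   12   12   12   13    .   12   12   12   13   12    7   12   12   12   12
 110   12   13   14   12    7   12   13   12   12   12    .   12   12   12   12   12    7   12   14   14   13
 105   12   13   13   12    7   12   12   13   14   12    .   12   14   14   13   12    7   12   13   14   12
 100   11   11   11    7    7   11   12   13   13   12    .   12   13   13   13   12    7    7   11   11   11
  95    .    .    .    .    .    6 
[... 3584 characters left out ...]
    .    .    .    .    .    .    .    .
  50    .    .    .    .    .    .    .    .    .   25   25   24    9    .    .    .    .    .    .    .    .
  45    .    .    .    .    .    .    .    .    .   25   25   24    5    .    .    .    .    .    .    .    .
  40    .    .    .    .    .    .    .    .    .   25   25   24   -3    .    .    .    .    .    .    .    .
  35    .    .    .    9    .   -5    .    .    .   25   25   25    5    .   15   10    .    1    .    .    .
  30    .    .    0   -1    0    7   18   23   29   27   28   28   -1    4   -1   -2   -5    1   -2   -1    .
  25    .   -4   -1    6   15    1   12   22   31   27   32   29   13   -2   12   25    7    5   12   -2    .
```

```bash
python3 - <<'E'
from h import *
T={'w3':[.4509,-.2881,.1842],'w5':[.5654,-.0821,.1116],'w7':[.56498,-.07914,.06076],'w8':[.5632,-.0787,.2177],'w10':[.4899,.3239,.0846],'w12':[.4875,.3232,.0333]}
for n,t in T.items():
    im=load(n); P=depthpts(im); cw=-np.array(im['R']).T@im['t']; x=np.array(im['R']).T@[1,0,0]; xx=np.array([x[1]*-1,x[0],0]) # tool y = cam x ; tool x horizontally
    xx=(cw-t)*[1,1,0]; xx/=np.linalg.norm(xx); yy=np.array([xx[1],-xx[0],0])
    D=P-t; a=D@xx*1000; b=D@yy*1000; z=D[...,2]*1000
    k=(abs(a)<13)&(a>3)&(abs(b)<48)&(abs(b)>(11 if n in('w3','w5','w7') else 0))&(z>-15)&(z<60)&(P[...,2]>.062)
    print(n,'cam rel z',(cw-t)[2].round(4),np.histogram(z[k],bins=np.arange(-15,61,5))[0])
E
```

```text
w3 cam rel z 0.1676 [  0   0   0   0   0   0   0   0  35 246 364 410 434 482 215]
w5 cam rel z 0.1662 [  0   0   0   0   0   0   0   0  67 309 383 417 436 430 200]
w7 cam rel z 0.1668 [  0   0   0   0   0   0   0   0  50 287 371 424 426 447 212]
w8 cam rel z 0.1678 [  0   0   0   0   0   0   0   0   0   1 192 488 530 562 662]
w10 cam rel z 0.1668 [  0   0   0   0   0   0   0   0  52 321 552 649 699 742 768]
w12 cam rel z 0.1668 [  0   0   0   0   0   0   0   0  51 413 524 589 656 664 419]
```

The fingers shut above the handle. In every wrist frame their tips sit about 28 mm higher than the reported TCP, so I have to go about 28 mm deeper. I'll open, go down and grip again.

Call:
drive_tool(steps=[{"translation":[0,0,0],"angular":[0,0,0],"gripper":0.5},{"translation":[0,0,0],"angular":[0,0,0],"gripper":0.5},{"translation":[0,0,0],"angular":[0,0,0],"gripper":0.5},{"translation":[0,0,0.35],"angular":[0,0,0],"gripper":0.5},{"translation":[0,0,0.2],"angular":[0,0,0],"gripper":0.5},{"translation":[0,0,0.1],"angular":[0,0,0],"gripper":0.5},{"translation":[0,0,0],"angular":[0,0,0],"gripper":0.5},{"translation":[0,0,0],"angular":[0,0,0],"gripper":0.5}])

```text
t: 16.98
tool_pos: [0.4877, 0.3233, 0.0076]
tool_rot: [0.903, 3.009, 0.001]
contact_force: [-0.2, 0.2, 0.5]
opening: 0.0425
grip_force: 0.0
```

Call:
drive_tool(steps=[{"translation":[0,0,0],"angular":[0,0,0],"gripper":0},{"translation":[0,0,0],"angular":[0,0,0],"gripper":0},{"translation":[0,0,0],"angular":[0,0,0],"gripper":0},{"translation":[0,0,0],"angular":[0,0,0],"gripper":0},{"translation":[0,0,0],"angular":[0,0,0],"gripper":0},{"translation":[0,0,0],"angular":[0,0,0],"gripper":0}], force=60)

```text
t: 17.73
tool_pos: [0.4879, 0.3235, 0.0079]
tool_rot: [0.903, 3.008, 0.001]
contact_force: [-0.5, 1.2, 3.9]
opening: 0.0129
grip_force: 60.0
```

```bash
python3 - <<'E'
from h import *
go([.4883,.3233,.006],56.5); im=snap('wrist','w13'); o=ctrl.get_obs(); print(o['opening'],o['contact_force'],o['grip_force'])
P=depthpts(im); y,M=yaw(o); Q=(P-o['tool_pos'])@M*1000; Z=P[...,2]*1000
for z in range(70,25,-5):
    print('%4d'%z,' '.join('%4d'%np.max(a) if len(a:=Q[...,0][(abs(Z-z)<2.5)&(abs(Q[...,1]-yy)<1.5)&(abs(Q[...,0])<45)]) else '   .' for yy in range(-30,31,3)))
E
```

```text
t 17.73 pos [0.4879 0.3235 0.0079] yaw_y 56.58 tilt [ 9.e-04  6.e-04 -1.e+00] shift(u) [-0.01   0.001  0.046] turn world -0.08 deg -> wz units 0.011 q6 -30.3
0.01274767026253233 [-0.25981081  1.79815964  4.5636736 ] 60.06900072097778
  70    .    .    .    .   12   12   12   11   11    .    .    .   11   11   12   12   12    .    6    .    .
  65    .    .    .    6    7    .   11   11   11    .    .    .   11   11   11    8    6    7    .    .    .
  60    .    .    .    7    7    7   11   11   25   27   26   26   26   11   11    7    7    7    .    .    .
  55    .    .    .    7    7    7   11   11   27   27   27   27   27   11   11    7    7    7    .    .    .
  50    .    .    .    7    7    7   11   11   27   27   27   27   27   11   11    7    7    7    .    .    .
  45    .    .    .    7    7    7   11   11   27   27   27   27   27   11   11    7    7    7    .    .    .
  40    .    .    .    .    7    7   11   11   27   27   27   27   27   11   11    7    7    6    .    .    .
  35    .    .    .    .    .    .   11   11   27   27   27   27   27   11   11    .    .    .    .    .    .
  30   19   23   26   28   30   31   33   33   34   34   34   34   34   33   33   31   30   29   26   24   21
```

Call:
drive_tool(steps=[{"translation":[0,0,-0.4],"angular":[0,0,0],"gripper":0},{"translation":[0,0,-1],"angular":[0,0,0],"gripper":0},{"translation":[0,0,-1],"angular":[0,0,0],"gripper":0},{"translation":[0,0,-1],"angular":[0,0,0],"gripper":0},{"translation":[0,0,-0.9],"angular":[0,0,0],"gripper":0},{"translation":[0,0,0],"angular":[0,0,0],"gripper":0}])

```text
t: 18.52
tool_pos: [0.489, 0.3238, 0.1828]
tool_rot: [0.902, 3.005, 0.006]
contact_force: [1.2, -0.3, -3.0]
opening: 0.013
grip_force: 59.4
```

Call:
drive_tool(steps=[{"translation":[0,0,0],"angular":[0,0,-0.8],"gripper":0},{"translation":[0,0,0],"angular":[0,0,-0.9],"gripper":0},{"translation":[0,0,0],"angular":[0,0,-0.9],"gripper":0},{"translation":[0,0,0],"angular":[0,0,-0.9],"gripper":0},{"translation":[0,0,0],"angular":[0,0,-0.9],"gripper":0},{"translation":[0,0,0],"angular":[0,0,-0.9],"gripper":0},{"translation":[0,0,0],"angular":[0,0,-0.7],"gripper":0},{"translation":[0,0,0],"angular":[0,0,0],"gripper":0}])

```text
t: 19.52
tool_pos: [0.486, 0.3223, 0.1762]
tool_rot: [0.396, -3.112, 0.003]
contact_force: [0.2, -0.2, -3.1]
opening: 0.0129
grip_force: 59.3
```

```bash
python3 - <<'E'
from h import *
go([.642,.03,.18],105); o=ctrl.get_obs(); print(o['opening'],o['grip_force'],o['contact_force'])
E
```

```text
t 19.52 pos [0.486  0.3223 0.1762] yaw_y 104.52 tilt [-0.0044 -0.0023 -1.    ] shift(u) [-1.944 -8.053 -0.095] turn world 0.48 deg -> wz units -0.06 q6 -78.3
0.012895397288200145 59.342840909957886 [ 0.160844   -0.21998097 -3.07816655]
```

Cap lifted (−3 N, about its weight). Moving to the look pose.

Call:
drive_tool(steps=[{"translation":[0,-0.7,0],"angular":[0,0,-0.06],"gripper":0},{"translation":[-0.28,-1,0],"angular":[0,0,0],"gripper":0},{"translation":[-0.28,-1,0],"angular":[0,0,0],"gripper":0},{"translation":[-0.28,-1,0],"angular":[0,0,0],"gripper":0},{"translation":[-0.28,-1,0],"angular":[0,0,0],"gripper":0},{"translation":[-0.28,-1,0],"angular":[0,0,0],"gripper":0},{"translation":[-0.28,-1,0],"angular":[0,0,0],"gripper":0},{"translation":[-0.28,-0.9,0],"angular":[0,0,0],"gripper":0}])

```text
t: 20.52
tool_pos: [0.6416, 0.0485, 0.1773]
tool_rot: [0.408, -3.112, -0.001]
contact_force: [0.6, -0.2, -3.1]
opening: 0.0128
grip_force: 59.4
```

Call:
drive_tool(steps=[{"translation":[0,-0.4,0],"angular":[0,0,0],"gripper":0},{"translation":[0,0,0],"angular":[0,0,0],"gripper":0},{"translation":[0,0,0],"angular":[0,0,0],"gripper":0},{"translation":[0,0,0],"angular":[0,0,0],"gripper":0}])

```text
t: 21.02
tool_pos: [0.6456, 0.0357, 0.1793]
tool_rot: [0.414, -3.114, -0.001]
contact_force: [0.5, -0.5, -3.3]
opening: 0.013
grip_force: 59.4
```

```bash
cat >> h.py <<'E'
from scipy.optimize import least_squares
def neck(im,n=(.5415,.002)):
    P=depthpts(im); rim=(abs(P[...,2]-.117)<.008)&(np.hypot(P[...,0]-n[0],P[...,1]-n[1])<.047)
    rim=cv2.morphologyEx(rim.astype(np.uint8),cv2.MORPH_OPEN,np.ones((3,3)))
    cs,h=cv2.findContours(rim,cv2.RETR_CCOMP,cv2.CHAIN_APPROX_NONE)
    c=max(cs,key=cv2.contourArea); q=onz(im,c.reshape(-1,2),.117)[:,:2]
    f=least_squares(lambda p:np.hypot(q[:,0]-p[0],q[:,1]-p[1])-p[2],[*n,.042],loss='soft_l1',f_scale=.0005).x; print('rim circle',f.round(4))
    hs=[c for c,hh in zip(cs,h[0]) if hh[3]>=0 and cv2.contourArea(c)>800]
    if not hs: return f
    m=np.zeros((480,640),np.uint8); cv2.drawContours(m,hs,-1,1,-1); v,u=np.nonzero(m); q=onz(im,np.c_[u,v],.117)[:,:2]
    ctr=(cv2.minAreaRect((q*1000).astype(np.float32))[0]); ctr=q.mean(0)
    d=q-ctr; r=np.hypot(*d.T); d=d[(r>.02)&(r<.034)]; th=np.arctan2(d[:,1],d[:,0]); s=np.angle(np.mean(np.exp(2j*th)))/2
    print('mouth centroid',ctr.round(4),'slot deg',np.degrees(s).round(2),'area',len(q)); return f
def heldcap(im,o,zoff):
    "handle/disc of held cap, in tool frame (mm): x profile"
    P=depthpts(im);M=yaw(o)[1];D=(P-o['tool_pos'])@M*1000; z=(P[...,2]-o['tool_pos'][2]+zoff)*1000
    k=(abs(z-58)<5)&(abs(D[...,1])<15)&(D[...,0]>13)&(D[...,0]<40); a=D[k]; print('handle end x',np.percentile(a[:,0],98) if len(a) else None,'y mid',(np.percentile(a[:,1],3)+np.percentile(a[:,1],97))/2 if len(a) else None,'z',np.median(z[k]))
    b=a[a[:,0]>17]; sl=np.polyfit(b[:,0],b[:,1],1)[0] if len(b) else 0
    k=(abs(z-30)<5)&(np.hypot(D[...,0],D[...,1])<45); a=D[k]
    x=a[a[:,0]>8]; r=least_squares(lambda p:0,[0]) if 0 else None
    hull=cv2.convexHull(x[:,:2].astype(np.float32)).reshape(-1,2); hull=hull[hull[:,0]>12]
    f=least_squares(lambda p:np.hypot(hull[:,0]-p[0],hull[:,1]-p[1])-36,[0,0],loss='soft_l1').x; print('disc centre rel tool mm',f.round(2),'z',np.median(z[k]).round(1),'slope deg',np.degrees(sl).round(2))
E
python3 - <<'E'
from h import *
im=snap('wrist','w14'); o=ctrl.get_obs(); go([.542,.003,.18],105); print(neck(im)); heldcap(im,o,.008)
print(proj(im,[[.542,.003,.117]]))
E
```

```text
t 21.07 pos [0.6457 0.0356 0.1794] yaw_y 105.14 tilt [-0.e+00  2.e-04 -1.e+00] shift(u) [ 2.716 -0.11  -0.016] turn world -0.14 deg -> wz units 0.017 q6 -108.6
rim circle [0.5502 0.0027 0.0324]
[0.5502298  0.002711   0.03241072]
handle end x 27.12038876101338 y mid 0.17978660458216744 z 57.123748374630736
disc centre rel tool mm [-0.92  0.19] z 29.3 slope deg 1.0
[[307.24995407  33.9057281 ]]
```

Call:
drive_tool(steps=[{"translation":[0.5,0,0],"angular":[0,0,0],"gripper":0},{"translation":[0.6,0,0],"angular":[0,0,0],"gripper":0},{"translation":[0,0,0],"angular":[0,0,0],"gripper":0},{"translation":[0,0,0],"angular":[0,0,0],"gripper":0},{"translation":[0,0,0],"angular":[0,0,0],"gripper":0}])

```text
t: 21.7
tool_pos: [0.6042, 0.0233, 0.1795]
tool_rot: [-0.412, 3.114, -0.0]
contact_force: [0.2, -0.6, -4.3]
opening: 0.0127
grip_force: 59.4
```

```bash
python3 - <<'E'
from h import *
im=snap('wrist','w15'); o=ctrl.get_obs(); go([.542,.002,.18],105); f=neck(im); heldcap(im,o,.008)
y,M=yaw(o); print('neck rel tool mm',(M.T@(np.r_[f[:2],.117]-o['tool_pos']))*1000)
P=depthpts(im); k=(P[...,2]>.085)&(P[...,2]<.097)&(np.hypot(P[...,0]-.564,P[...,1]+.079)<.02); print('pin',k.sum(),circ(im,.092,9,k,proj(im,[[.564,-.079,.092]])[0],30) if k.sum()>50 else '')
for r in range(30,150,6): print(r,''.join('#' if .108<v<.126 else '.' for v in P[r,220:400:3,2]))
E
```

```text
t 21.75 pos [0.6041 0.0233 0.1794] yaw_y 105.09 tilt [ 3.e-04  1.e-04 -1.e+00] shift(u) [ 1.639 -0.11  -0.016] turn world -0.09 deg -> wz units 0.011 q6 -109.9
rim circle [0.541  0.0015 0.0411]
mouth centroid [0.5402 0.0014] slot deg 15.47 area 5774
handle end x 27.008010550937527 y mid 0.08400861608834775 z 57.296340944293746
disc centre rel tool mm [-0.99  0.11] z 29.5 slope deg -0.26
neck rel tool mm [66.6998143  -4.59701631 62.37281651]
pin 763 (array([ 0.56276306, -0.07764162]), 0.00940738010406494, (152, 106, 32, 30))
30 ............................................................
36 .........................#########..........................
42 ...................#####################...........#........
48 ...............#############################......###.......
54 .............#########################################......
60 ..........##############...........#################........
66 .........#########.#####...........#####.#########..........
72 ........########...#####...........#####...#########........
78 ......###########..######..........#####..###########.......
84 .....####################..........###################......
90 .....#################...............##################.....
96 ....#################.................#################.....
102 ....################....................################....
108 ....#.#############......................###############....
114 ...###############.......................###############....
120 ...################......................###############....
126 ....###############......................###############....
132 ....###############.....................###############.....
138 ....#################..................################.....
144 .....#################................################......
```

Call:
drive_tool(steps=[{"translation":[0.6,-0.06,0],"angular":[0,0,-0.03],"gripper":0},{"translation":[0.6,-0.06,0],"angular":[0,0,0],"gripper":0},{"translation":[0.48,0,0],"angular":[0,0,0],"gripper":0},{"translation":[0,0,0],"angular":[0,0,0],"gripper":0},{"translation":[0,0,0],"angular":[0,0,0],"gripper":0},{"translation":[0,0,0],"angular":[0,0,0],"gripper":0}])

```text
t: 22.5
tool_pos: [0.5407, 0.0009, 0.1794]
tool_rot: [-0.419, 3.113, -0.0]
contact_force: [-0.4, -0.4, -3.0]
opening: 0.0129
grip_force: 59.4
```

```bash
python3 - <<'E'
from h import *
o=ctrl.get_obs(); M=yaw(o)[1]; t=np.array([.5410,.0014,.1345])-M@[-.0006,.0001,0]; go(t,105.3); print(o['contact_force'])
E
```

```text
t 22.50 pos [0.5407 0.0009 0.1794] yaw_y 105.32 tilt [ 3.e-04  0.e+00 -1.e+00] shift(u) [0.006 0.007 1.123] turn world -0.02 deg -> wz units 0.003 q6 -113.1
[-0.37472809 -0.44590144 -2.99828649]
```

Call:
drive_tool(steps=[{"translation":[0,0,0.6],"angular":[0,0,0],"gripper":0},{"translation":[0,0,0.5],"angular":[0,0,0],"gripper":0},{"translation":[0,0,0.15],"angular":[0,0,0],"gripper":0},{"translation":[0,0,0],"angular":[0,0,0],"gripper":0},{"translation":[0,0,0],"angular":[0,0,0],"gripper":0}])

```text
t: 23.12
tool_pos: [0.5407, 0.0007, 0.1303]
tool_rot: [-0.418, 3.112, -0.001]
contact_force: [0.6, -0.1, -4.0]
opening: 0.0131
grip_force: 59.4
```

Call:
drive_tool(steps=[{"translation":[0,0,0.1],"angular":[0,0,0],"gripper":0},{"translation":[0,0,0.1],"angular":[0,0,0],"gripper":0},{"translation":[0,0,0],"angular":[0,0,0],"gripper":0}])

```text
t: 23.5
tool_pos: [0.5397, 0.0008, 0.1208]
tool_rot: [0.418, -3.113, -0.0]
contact_force: [0.5, 0.9, -3.3]
opening: 0.0126
grip_force: 59.4
```

Call:
drive_tool(steps=[{"translation":[0,0,0.07],"angular":[0,0,0],"gripper":0},{"translation":[0,0,0.05],"angular":[0,0,0],"gripper":0},{"translation":[0,0,0],"angular":[0,0,0],"gripper":0}])

```text
t: 23.88
tool_pos: [0.5399, 0.0008, 0.1162]
tool_rot: [0.418, -3.113, -0.0]
contact_force: [-0.4, -0.3, -3.2]
opening: 0.0131
grip_force: 59.4
```

The cap is entering cleanly with no contact force.

Call:
drive_tool(steps=[{"translation":[0,0,0.1],"angular":[0,0,0],"gripper":0},{"translation":[0,0,0.1],"angular":[0,0,0],"gripper":0},{"translation":[0,0,0],"angular":[0,0,0],"gripper":0}])

```text
t: 24.25
tool_pos: [0.5396, 0.0009, 0.1078]
tool_rot: [0.418, -3.112, -0.001]
contact_force: [-0.1, 0.3, -3.9]
opening: 0.0128
grip_force: 59.4
```

Call:
drive_tool(steps=[{"translation":[0,0,0.06],"angular":[0,0,0],"gripper":0},{"translation":[0,0,0.05],"angular":[0,0,0],"gripper":0},{"translation":[0,0,0],"angular":[0,0,0],"gripper":0}])

```text
t: 24.62
tool_pos: [0.5399, 0.0008, 0.1039]
tool_rot: [0.418, -3.113, -0.0]
contact_force: [0.1, -0.8, -3.7]
opening: 0.0126
grip_force: 59.4
```

Call:
drive_tool(steps=[{"translation":[0,0,0.04],"angular":[0,0,0],"gripper":0},{"translation":[0,0,0],"angular":[0,0,0],"gripper":0},{"translation":[0,0,0],"angular":[0,0,0],"gripper":0}])

```text
t: 25.0
tool_pos: [0.5403, 0.0008, 0.1029]
tool_rot: [-0.418, 3.113, -0.0]
contact_force: [0.5, -0.3, -1.0]
opening: 0.0128
grip_force: 59.7
```

Call:
drive_tool(steps=[{"translation":[0,0,0.03],"angular":[0,0,0],"gripper":0},{"translation":[0,0,0],"angular":[0,0,0],"gripper":0},{"translation":[0,0,0],"angular":[0,0,0],"gripper":0}])

```text
t: 25.38
tool_pos: [0.5403, 0.0008, 0.1029]
tool_rot: [-0.419, 3.113, -0.0]
contact_force: [-4.8, 1.3, 5.1]
opening: 0.013
grip_force: 60.8
```

Seated on the rim (5 N at the home height). Now twisting clockwise 45°.

Call:
drive_tool(steps=[{"translation":[0,0,0],"angular":[0,0,0.4],"gripper":0},{"translation":[0,0,0],"angular":[0,0,0.5],"gripper":0},{"translation":[0,0,0],"angular":[0,0,0.5],"gripper":0},{"translation":[0,0,0],"angular":[0,0,0.5],"gripper":0},{"translation":[0,0,0],"angular":[0,0,0.5],"gripper":0}], force=80)

```text
t: 26.0
tool_pos: [0.5415, 0.0008, 0.1029]
tool_rot: [0.109, 3.136, 0.0]
contact_force: [1.1, 0.3, 3.7]
opening: 0.0129
grip_force: 78.7
```

```bash
python3 - <<'E'
from h import *
im=snap('wrist','w16'); o=ctrl.get_obs(); go([.5403,.0008,.1025],60.3); print(o['contact_force'],o['wrist_torque'],o['opening']); heldcap(im,o,.008)
E
```

```text
t 26.05 pos [0.5415 0.0008 0.1029] yaw_y 85.92 tilt [ 0.0034  0.     -1.    ] shift(u) [ 0.029 -0.003  0.01 ] turn world -25.62 deg -> wz units 3.202 q6 -93.7
[-0.08655808  0.51287231  3.09398987] [0.23792396 0.05870026 0.00378106] 0.012572623341607784
handle end x 27.026454334273343 y mid 0.03398834919495064 z 57.162939842777696
disc centre rel tool mm [-0.98  0.09] z 29.4 slope deg 0.51
```

Call:
drive_tool(steps=[{"translation":[0,0,0],"angular":[0,0,0.5],"gripper":0},{"translation":[0,0,0],"angular":[0,0,0.5],"gripper":0},{"translation":[0,0,0],"angular":[0,0,0.5],"gripper":0},{"translation":[0,0,0],"angular":[0,0,0.5],"gripper":0},{"translation":[0,0,0],"angular":[0,0,0.5],"gripper":0},{"translation":[0,0,0],"angular":[0,0,0.5],"gripper":0},{"translation":[0,0,0],"angular":[0,0,0.2],"gripper":0},{"translation":[0,0,0],"angular":[0,0,0],"gripper":0}])

```text
t: 27.05
tool_pos: [0.5417, 0.001, 0.103]
tool_rot: [0.797, 3.035, 0.002]
contact_force: [2.3, 2.7, 5.0]
opening: 0.0126
grip_force: 79.1
```

Call:
drive_tool(steps=[{"translation":[0,0,0],"angular":[0,0,0],"gripper":0},{"translation":[0,0,0],"angular":[0,0,0],"gripper":0}])

```text
t: 27.3
tool_pos: [0.5416, 0.001, 0.1029]
tool_rot: [0.797, 3.035, 0.002]
contact_force: [1.7, 3.5, 4.9]
opening: 0.013
grip_force: 79.1
```

```bash
python3 - <<'E'
from h import *
im=snap('wrist','w17'); o=ctrl.get_obs(); go([.5403,.0008,.1025],60.3); print(o['contact_force'],o['wrist_torque'],o['opening']); heldcap(im,o,.008)
P=depthpts(im); n=np.array([.541,.0014]); D=P[...,:2]-n; r=np.hypot(D[...,0],D[...,1]); a=np.degrees(np.arctan2(D[...,1],D[...,0]))
# rib: points 46-51.5 mm from the axis, above ear/base level
k=(r>.0455)&(r<.053)&(P[...,2]>.06)&(P[...,2]<.125); print('rib angles',np.histogram(a[k],bins=range(-180,181,10))[0], 'zmax',P[k][:,2].max() if k.any() else None)
for lo in (-50,130,140):
    kk=k&(a>lo)&(a<lo+40)&(P[...,2]>.09); print(lo,kk.sum(),np.median(a[kk]) if kk.any() else '')
y,M=yaw(o); Q=(P-o['tool_pos'])@M*1000
k=(abs(P[...,2]-.153)<.005)&(abs(Q[...,1])<12)&(Q[...,0]>14)&(Q[...,0]<32); q=P[k][:,:2]; rr=cv2.minAreaRect((q*1000).astype(np.float32)); print(rr); c=q.mean(0)-n; print('handle dir',np.degrees(np.arctan2(c[1],c[0])),k.sum())
k=(P[...,2]>.085)&(P[...,2]<.097)&(np.hypot(P[...,0]-.564,P[...,1]+.079)<.02); print('pin',k.sum(),P[k].mean(0))
E
```

```text
t 27.35 pos [0.5416 0.001  0.1029] yaw_y 60.57 tilt [ 3.9e-03  4.0e-04 -1.0e+00] shift(u) [ 0.027 -0.021  0.011] turn world -0.27 deg -> wz units 0.034 q6 -68.4
[2.89710605 3.03954841 6.94674039] [ 0.36742228 -0.24415551  0.2085114 ] 0.012460036154883107
handle end x 27.085646075980566 y mid 0.2092437668123921 z 57.127139243174064
disc centre rel tool mm [-0.88  0.17] z 29.4 slope deg 0.77
rib angles [  0   0   0   0   0   0   0   0   0   0   0   0   0   0   0   0   0   0
   0   0   0   0   0   0   0   0   0   0   0   0   0   0 417  99   0   0] zmax 0.11503696144098208
-50 0 
130 417 147.3376946452131
140 417 147.3376946452131
((523.494384765625, 11.43529224395752), (13.987330436706543, 13.486746788024902), 60.82036209106445)
handle dir 150.34513812962814 2056
pin 0 [nan nan nan]<stdin>:10: RuntimeWarning: Mean of empty slice.
  ret = um.true_divide(
```

```bash
python3 - <<'E'
from h import *
for n in('w8','w15','w17'):
    im=load(n); P=depthpts(im); D=P[...,:2]-[.541,.0014]; r=np.hypot(D[...,0],D[...,1]); a=np.degrees(np.arctan2(D[...,1],D[...,0]))%360
    for lo in(120,300):
        k=(r>.045)&(r<.0515)&(P[...,2]>.1)&(P[...,2]<.125)&(a>lo)&(a<lo+60); b=a[k]; t=k&(P[...,2]>np.percentile(P[k][:,2],70)) if k.any() else k
        if k.sum()>5: print(n,lo,k.sum(),'range',np.percentile(b,[2,50,98]).round(1),'top',np.median(P[t][:,2]).round(4),np.percentile(a[t],[5,50,95]).round(1))
E
```

```text
w8 120 135 range [146.2 150.2 154.4] top 0.1142 [146.7 150.3 154.1]
w8 300 115 range [326.4 330.3 334.5] top 0.1141 [326.9 329.8 333.6]
w15 120 174 range [146.3 150.2 154.2] top 0.1141 [147.1 150.6 154.1]
w15 300 140 range [326.5 330.5 334.5] top 0.1141 [326.9 331.  333.8]
w17 120 391 range [143.4 147.4 151.5] top 0.1141 [143.6 147.3 151.1]
```

The rib now reads 147.4° against 150.3° before: the turntable has taken up the pin's play clockwise, so the handle is about 3° short of the ribs. I'll turn that bit more.

Call:
drive_tool(steps=[{"translation":[0,0,0],"angular":[0,0,0.2],"gripper":0},{"translation":[0,0,0],"angular":[0,0,0.17],"gripper":0},{"translation":[0,0,0],"angular":[0,0,0],"gripper":0},{"translation":[0,0,0],"angular":[0,0,0],"gripper":0},{"translation":[0,0,0],"angular":[0,0,0],"gripper":0}])

```text
t: 27.98
tool_pos: [0.5417, 0.0009, 0.1029]
tool_rot: [0.875, 3.013, 0.002]
contact_force: [2.7, 2.7, 5.3]
opening: 0.0127
grip_force: 79.1
```

```bash
python3 - <<'E'
from h import *
im=snap('wrist','w18'); o=ctrl.get_obs(); y,M=yaw(o); print(o['tool_pos'],'handle(tool)',y+90,o['contact_force'],o['wrist_torque'],o['opening'])
P=depthpts(im); D=P[...,:2]-[.5415,.0011]; r=np.hypot(D[...,0],D[...,1]); a=np.degrees(np.arctan2(D[...,1],D[...,0]))%360
for z0,z1 in((.1,.125),(.06,.1)):
    k=(r>.0455)&(r<.0525)&(P[...,2]>z0)&(P[...,2]<z1)&(a>120)&(a<180); print('rib',k.sum(),np.percentile(a[k],[2,50,98]).round(1) if k.any() else '')
# disc outline centre: disc top z .125
Q=(P-o['tool_pos'])@M*1000
k=(abs(P[...,2]-.153)<.005)&(abs(Q[...,1])<12)&(Q[...,0]>14)&(Q[...,0]<32); print('handle rect',cv2.minAreaRect((P[k][:,:2]*1000).astype(np.float32)))
k=(r>.0455)&(r<.0525)&(P[...,2]>.06)&(P[...,2]<.125)&(a>120)&(a<180); print('rib tool y mm',np.percentile(Q[k][:,1],[2,50,98]).round(1),'x',np.median(Q[k][:,0]).round(1))
k=(abs(P[...,2]-.153)<.005)&(abs(Q[...,1])<12)&(Q[...,0]>14)&(Q[...,0]<32); print('handle tool y mm',np.percentile(Q[k][:,1],[2,50,98]).round(1))
s=snap('side','s18');t=snap('top','t18')
for im,nm in((s,'side'),(t,'top')):
    P=depthpts(im); k=(P[...,2]>.05)&(P[...,2]<.1)&(np.hypot(P[...,0]-.5635,P[...,1]+.0785)<.02); print(nm,'pin',k.sum(),P[k].mean(0) if k.any() else '',P[k][:,2].max() if k.any() else '')
E
```

```text
[0.54163203 0.00096011 0.10293573] handle(tool) 147.6186313439072 [1.74013466 2.03120652 5.18986376] [ 0.28564105 -0.26275517  0.21934653] 0.012524610755611336
rib 386 [143.4 147.3 151.2]
rib 145 [143.6 147.2 151.1]
handle rect ((524.0270385742188, 12.231481552124023), (14.034027099609375, 13.468162536621094), 57.52065658569336)
rib tool y mm [-3.   0.4  3.6] x 50.7
handle tool y mm [-6.3  0.3  6.8]
side pin 0  
top pin 0
```

The handle (147.6°) and rib (147.3°) now line up, and the cap is seated and gripped. Handing in.

```bash
python3 -c "
from station import ctrl
print(ctrl.finish_job())"
```

```text
the job is handed in; nothing more can be done
None
```

The job is handed in at about 28 s, result not reported: pin seated through the ear with its collar down, and cap on the rim twisted to the ribs (45°, within about 0.3°), still gripped at 79 N. One grasp of the cap first closed on air above the handle, because the fingertips sit about 28 mm above the reported TCP, and was redone lower without moving the cap.

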